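# Box up a refurbished crankset in a two-layer kit case

### The job

Finish packing the crankset case: set the loose crank arm into the empty pocket of the bottom layer, big end towards the lip like the arm already packed. Then fit the divider tray over both arms, its plain tongue edge tucked under the lip and its other edge pressed down, without forcing it, until the orange spring catch snaps back over it, and lay the bottom bracket in the tray's cradle. Lower the parts into place rather than dropping them, and leave the packed arm and the other things on the bench alone.

Things in the scene. Friction and masses are not known exactly. Their poses are not given: they have to be found in the camera images.
- case: Open beige plastic case fixed to the bench, 227 x 188 x 62 mm (x, y, z) outside, 217 x 178 inside, walls and floor 5. Origin: centre of its underside, z up; x runs from the lip end to the catch end. Four corner posts (26 long in x, 7 in y) carry the tray's underside 44 above the origin.
- case_lip (a point): Middle of the inner edge of the lip that juts 10 mm inwards from the case's -x wall, at its underside, 54 mm above the case's origin, x = -98.5. The lip is 110 wide (y) and 4 thick. Axes as the case's
- pocket_left (a point): Centre of the dark bottom pocket at the case's y = +44, on its floor, 9 mm above the case's origin; axes as the case's. Ribs 16 high hold both ends of a crank arm with 4 mm of play all round; no ribs from x = -62 to +70. An arm in it has its middle over this point and its big end towards -x. Empty or filled at the start
- pocket_right (a point): The same for the equal pocket at the case's y = -44. Exactly one of the two is filled at the start
- catch (a joint): Orange sprung catch, 38 mm wide, in the middle of the case's +x wall. Value (m): how far it is pushed outwards, 0 = out over the edge, 0.009 = stop. Nose juts 6 mm in, flat underside 50.5 above the case's origin, ramp above it to 63.5, tab to 75. Pushing the tray's edge past it takes about 6 to 10 N near that edge (twice that at the handle), not its weight alone; then it springs back to 0
- crank_mid (a point): Loose aluminium crank arm on the bench: 198 mm long (x). Point: mid-length, 13 above its underside. x points from the round boss (38 diameter, 26 high, at x = -80) to the small pedal eye (28 diameter, 20 high, at x = +85). The beam between is 24 wide (y), 2 to 18 above the underside. 0.17 to 0.34 kg, a little heavier at the boss
- crank_boss (a point): Point on the loose crank arm: centre of its big boss, 13 mm above its underside. Axes as the arm's
- crank_packed_mid (a point): An equal crank arm already packed in one of the two pockets: same point and axes. Leave alone
- tray_grip (a point): Teal divider tray, plate 214 x 172 x 5 mm (x, y, z), 0.2 to 0.34 kg. Point: middle of its black handle bar, 37 above the underside, over the plate's centre. Bar along y, 90 long, 12 thick (x), 27 to 47 above the underside, on a foot 14 wide at each end. x runs from tongue edge to catch edge. Home: 81 above the case's origin, near its x = y = 0, x along its x
- tray_tongue (a point): Middle of the tray's tongue edge (its -x end), half-way through the 5 mm plate, 107 from the handle. The last 20 mm of plate are 156 wide; a rim 12 high starts 12 in from this edge. Level, the tray is too long to pass between lip and far wall; tilted 8 to 15 degrees, tongue low, it slides under the lip and swings down
- tray_far (a point): Middle of the tray's catch edge (its +x end), half-way through the plate, 107 from the handle; a rim 12 above the underside stands 7.5 to 10.5 in from it. Home: 46.5 above the case's origin. For pressing, the plate is clear for 29 mm each side of y = 0 from 12 to 28 in from this edge, and with the cradle empty to 100 in
- tray_cradle (a point): Where the bottom bracket's centre belongs on the tray: x = +52, y = 0, 26 mm above the tray's underside; axes as the tray's, the spindle lies along y. Four ribs, tops 19 above the underside, at y = +-36, 47 apart inside (x), hold the flanges; end stops as high at y = +-64
- bb_mid (a point): Cartridge bottom bracket lying on the bench, 0.25 kg: dark steel shell 34 mm diameter, 68 long, a flange 42 diameter and 5 thick at each end of it, spindle 17 diameter, 118 overall. Point: its centre, 21 above the bench. y runs along the spindle, either way round will do; it can roll
- lube_mid (a point): Black lube bottle with a yellow label, 48 mm diameter, 140 high, standing. Point: half-way up. Leave alone
- pedal_mid (a point): Black pedal, 95 x 102 x 26 mm, lying. Point: its centre. Leave alone
- spanner_mid (a point): Steel pedal spanner, 246 mm long, 9 thick, lying. Point: its middle. Leave alone
There are look-alikes about, which are no part of the job. What is shaped like the part that bears bb_mid but green or red is not meant. What is shaped like the part that bears crank_mid but blue is not meant.

How it is judged:
On the way, in this order (a step that is already met when the one before it is completed fails the run):
1. the loose crank arm lies flat in the free pocket of the bottom layer, big end to the lip end, let go (((y of crank_mid in the frame of case between 0.038 and 0.05 m and y of crank_packed_mid in the frame of case between -0.05 and -0.038 m) or (y of crank_mid in the frame of case between -0.05 and -0.038 m and y of crank_packed_mid in the frame of case between 0.038 and 0.05 m)) and x of crank_mid in the frame of case between -0.006 and 0.006 m and z of each of crank_mid, crank_packed_mid in the frame of case below 0.0255 m and angle between each of crank_mid, crank_packed_mid's own z axis and vertical below 0.06 rad and angle between the x axis of each of crank_mid, crank_packed_mid and the x axis of case, either way round below 0.09 rad and x of crank_packed_mid in the frame of case between -0.006 and 0.006 m and x of crank_boss in the frame of case below -0.06 m and contact force between the fingers and crank below 0.1 N), for 0.2 s.
2. the divider tray is home over the bottom layer: tongue under the lip, catch snapped over the other edge, let go (((y of crank_mid in the frame of case between 0.038 and 0.05 m and y of crank_packed_mid in the frame of case between -0.05 and -0.038 m) or (y of crank_mid in the frame of case between -0.05 and -0.038 m and y of crank_packed_mid in the frame of case between 0.038 and 0.05 m)) and x of crank_mid in the frame of case between -0.006 and 0.006 m and z of each of crank_mid, crank_packed_mid in the frame of case below 0.0255 m and angle between each of crank_mid, crank_packed_mid's own z axis and vertical below 0.06 rad and angle between the x axis of each of crank_mid, crank_packed_mid and the x axis of case, either way round below 0.09 rad and x of crank_packed_mid in the frame of case between -0.006 and 0.006 m and x of crank_boss in the frame of case below -0.06 m and x of tray_tongue in the frame of case below -0.1015 m and z of tray_tongue in the frame of case between 0.044 and 0.05 m and z of tray_far in the frame of case between 0.0445 and 0.0485 m and y of tray_grip in the frame of case between -0.006 and 0.006 m and value of joint catch below 0.0015 m and angle between tray_grip's own z axis and vertical below 0.03 rad and contact force between the fingers and tray below 0.1 N), for 0.2 s.
3. the bottom bracket lies in the cradle on the tray, let go (x of tray_tongue in the frame of case below -0.1015 m and z of tray_tongue in the frame of case between 0.044 and 0.05 m and z of tray_far in the frame of case between 0.0445 and 0.0485 m and y of tray_grip in the frame of case between -0.006 and 0.006 m and value of joint catch below 0.0015 m and angle between tray_grip's own z axis and vertical below 0.03 rad and x of bb_mid in the frame of tray_grip between 0.047 and 0.057 m and y of bb_mid in the frame of tray_grip between -0.008 and 0.008 m and z of bb_mid in the frame of tray_grip between -0.0135 and -0.0085 m and angle between the y axis of bb_mid and the y axis of tray_grip, either way round below 0.1 rad and contact force between the fingers and bb below 0.1 N), for 0.2 s.
At the end, for the whole second after the job is handed in: Both arms flat (3 deg) in their pockets, within 6 mm, big ends to the lip; tray level (2 deg), tongue 3 mm or more under the lip, other edge down within 2 mm under the catch, which is back within 1.5 mm; bottom bracket in the cradle within 5 mm, along it; all at rest (((y of crank_mid in the frame of case between 0.038 and 0.05 m and y of crank_packed_mid in the frame of case between -0.05 and -0.038 m) or (y of crank_mid in the frame of case between -0.05 and -0.038 m and y of crank_packed_mid in the frame of case between 0.038 and 0.05 m)) and x of crank_mid in the frame of case between -0.006 and 0.006 m and z of each of crank_mid, crank_packed_mid in the frame of case below 0.0255 m and angle between each of crank_mid, crank_packed_mid's own z axis and vertical below 0.06 rad and angle between the x axis of each of crank_mid, crank_packed_mid and the x axis of case, either way round below 0.09 rad and x of crank_packed_mid in the frame of case between -0.006 and 0.006 m and x of crank_boss in the frame of case below -0.06 m and x of tray_tongue in the frame of case below -0.1015 m and z of tray_tongue in the frame of case between 0.044 and 0.05 m and z of tray_far in the frame of case between 0.0445 and 0.0485 m and y of tray_grip in the frame of case between -0.006 and 0.006 m and value of joint catch below 0.0015 m and angle between tray_grip's own z axis and vertical below 0.03 rad and x of bb_mid in the frame of tray_grip between 0.047 and 0.057 m and y of bb_mid in the frame of tray_grip between -0.008 and 0.008 m and z of bb_mid in the frame of tray_grip between -0.0135 and -0.0085 m and angle between the y axis of bb_mid and the y axis of tray_grip, either way round below 0.1 rad and linear speed of each of crank, tray, bb below 0.02 m/s); the robot touches nothing.
It fails at once if a part is dropped: the arm, tray or bottom bracket moves faster than 0.6 m/s (18 mm of free fall) with no finger on it ((linear speed of crank above 0.6 m/s and contact force between the fingers and crank below 0.05 N) or (linear speed of tray above 0.6 m/s and contact force between the fingers and tray below 0.05 N) or (linear speed of bb above 0.6 m/s and contact force between the fingers and bb below 0.05 N)).
It fails at once if the packed crank arm is lifted or dragged from its pocket (moved 10 mm) (distance of crank_packed_mid from where it was at the start of the episode above 0.01 m).
It fails at once if the bottle, pedal or spanner on the bench is pushed 20 mm (distance of any of lube_mid, pedal_mid, spanner_mid from where it was at the start of the episode above 0.02 m).
It fails at once if the tray is forced: pressed on the case with over 80 N (contact force between tray and case above 80 N).
It also fails if it takes over 72 s, if anything falls off the work surface, if the arm or the gripper's body presses on something with over 40 N, if the wrist force passes 120 N, or if a joint passes its speed limit or range.

### The arm

A 6-joint arm with a two-finger parallel gripper is mounted at the origin on the work surface. World frame = base frame: x ahead of the robot, y to its left, z up, the work surface at z = 0. Lengths are in m, angles in rad, forces in N, time in s.
With the tool pointing down it reaches from about 0.375 to 0.925 m from the base axis. Payload 5.7 kg.
Tool frame: the origin (TCP) lies on the centre line of the jaws, within the pads' length; the fingertips stand robot.tip_extent ahead of it and the grasp point (between the pads) lies 3 mm ahead of it (robot.tip_extent is the distance from the TCP to the fingertips, in m); z points along the fingers, y is the direction in which the jaws open and shut (so a half turn about z gives the same grasp; the last joint's range is limited). The gripper opens to 88 mm and grips with 3 to 60 N. Pads are 20 mm wide; open, the fingers measure 115 mm over their backs; the gripper's body (75 mm by 178 mm) begins 61 mm behind the grasp point.
Start: joints at [-0.115, 0.359, 1.51, -0, 1.272, -0.115], TCP at [0.6, -0, 0.245] pointing down, gripper open.
Joint ranges: [-2.97, 2.97], [-1.01, 2.36], [0.21, 2.38], [-0.96, 4.11], [0.2, 2.71], [-2.98, 2.98]. Speed limits (rad/s): [2.39, 2.39, 3.14, 3.14, 3.14, 3.14].

### API

Orientations are given as a rotation vector (axis times angle).
In Python, from rig import robot gives the robot as it stands. The module is installed in compiled form; this text tells all that it offers.
- The arm moves only by the tool play_rows, never from a script. Its argument "steps" is a list of rows, each a list of 6 numbers: the shift along the tool's x, y, z in mm, then the turn, a rotation vector about the tool's x, y, z in degrees. In form: [[dx, dy, dz, rx, ry, rz], ...]. A call has 1 to 10 rows; each row shifts and turns the commanded pose from where the row before left it, along the tool's axes as they then stand; what a row does not reach is not made up. A row lasts 1/8 s, in which the tool goes at most 62.5 mm and 10.7 degrees, less where a joint would pass 70% of its speed; a pose out of reach is approached as far as the arm can. A call with a gripper value outside its range is refused whole. "jaw" is the closure, from -1 (fully open) to 1 (shut), set as the call begins (left out, the last holds). The fingers move at their own pace and stop on an object; "grip_force" is the grip in N (left out, the last holds). Time passes only in rows, so rows that do not move let the fingers close. It gives the time, the measured TCP pose, the force and the opening at its end, in the units of the state.
- robot.state(): the state, without advancing time (a new reading comes with each control period).
- robot.read_camera(name): name is "scene" or "side" or "wrist"; returns a dict with "image" (384x512x3 uint8, red, green, blue), "fx", "fy", "cx", "cy" (pixels), "k1" (the pictures are not rectified: a ray, as slopes to the right and down, at radius r is drawn at 1 + k1 r^2 times it, then the intrinsics apply), "world_from_camera" (4x4, takes a point from camera to world coordinates). Camera axes: x right, y down, z forward; pixel columns grow to the right and rows downward; lengths in m; the calibration is good to about 2 mm. A picture is of the moment at which its call begins. There is no depth.
- robot.close_job(): hands the job in, once; it reports no verdict.
Trained networks look in a picture, given as the dict that the camera call returned (one of the last four; its "shot" number tells which), for a name from the list of things; names that differ only in an ending like _2 or _b are one class to them, and where a whole thing is asked for, a point or a joint stands for the part that bears it (a point fixed in the world has none). Each returns a list of dicts, best first, with "p" (0 to 1); they miss things now and then, are a little off and sometimes report something else, mostly with a low value. They report only what shows in the picture. A call takes as long as a camera call. They do not tell look-alikes from the thing itself.
- robot.cut_out(thing, picture): "pixels" (384x512 bool, what is visible of it) and "box" ([left, top, width, height] in pixels, round what is visible of it).
The state is a dict: "t": time; "q": joint angles; "dq": joint speeds; "joint_torque": joint torques, N m; "position": TCP position; "tcp_rot": TCP orientation; "force": force on the tool from outside, world axes, zero at the start; "wrist_torque": the same for the moment, N m; "opening": finger opening in m.
Only numpy, scipy, OpenCV 4.12 (cv2) and the standard library are available. Lean on these libraries where they do the work, as an engineer would, in place of code of your own. Each camera call takes 0.05 s, during which the arm holds its last target. There are 200 camera calls.

## Working session

There is one attempt and no reset: what is moved stays moved. The work goes in short steps, Python scripts to look and compute and a tool call to move; the robot and the scene stay as the last step left them, time stands still between calls to the robot, and variables do not carry over. Pictures are saved under pics/ and viewed, about 8 in all and at most 12, crops included, and the job is handed in when it is done.

Besides the shell and the picture viewer there is one more tool, called after ">>>" as name([rows], argument=value, ...), one row to a line, values as JSON. play_rows: Moves the arm, as the interface text tells. Its arguments: {"type":"object","properties":{"steps":{"type":"array"},"jaw":{"type":"number"},"grip_force":{"type":"number"}},"required":["steps"]}

```bash
mkdir -p pics; cat > h.py <<'E'
import numpy as np, cv2
from rig import robot
from scipy.spatial.transform import Rotation as R
def ray(pic,uv):
    uv=np.atleast_2d(np.array(uv,float)); K=np.array([[pic['fx'],0,pic['cx']],[0,pic['fy'],pic['cy']],[0,0,1]])
    d=np.array([pic['k1'],0,0,0,0.])
    n=cv2.undistortPoints(uv.reshape(-1,1,2),K,d).reshape(-1,2)
    T=np.array(pic['world_from_camera']); v=np.c_[n,np.ones(len(n))]@T[:3,:3].T
    return T[:3,3],v
def onz(pic,uv,z):
    o,v=ray(pic,uv); return o+v*((z-o[2])/v[:,2])[:,None]
def proj(pic,P):
    P=np.atleast_2d(np.array(P,float)); T=np.linalg.inv(np.array(pic['world_from_camera']))
    c=P@T[:3,:3].T+T[:3,3]; n=c[:,:2]/c[:,2:]; n=n*(1+pic['k1']*(n**2).sum(1,keepdims=True))
    return n*[pic['fx'],pic['fy']]+[pic['cx'],pic['cy']]
def save(pic,name,s=1.5,box=None):
    im=pic['image'][:,:,::-1]
    if box: l,t,w,h=box; im=im[t:t+h,l:l+w]
    cv2.imwrite('pics/'+name+'.png',cv2.resize(im,None,fx=s,fy=s,interpolation=cv2.INTER_CUBIC))
def mrect(m):
    c,_=cv2.findContours(m.astype(np.uint8),cv2.RETR_EXTERNAL,cv2.CHAIN_APPROX_NONE)
    c=max(c,key=cv2.contourArea); return c.reshape(-1,2)
def st():
    s=robot.state(); print('t',round(s['t'],2),'pos',np.round(s['position'],4),'R',np.round(R.from_rotvec(s['tcp_rot']).as_matrix(),3).tolist(),'F',np.round(s['force'],1),'op',round(s['opening'],4))
E
python3 - <<'E'
from h import *
ims=[]
st(); print(robot.tip_extent)
for n in ['scene','side']:
    p=robot.read_camera(n); ims.append(p['image'])
    T=np.array(p['world_from_camera']);print(n,T[:3,3].round(3),T[:3,2].round(2),p['fx'],p['k1'])
    for th in ['case','crank_mid','tray_grip','bb_mid','lube_mid','pedal_mid','spanner_mid','catch']:
        for d in robot.cut_out(th,p):
            m=d['pixels']; c=mrect(m); r=cv2.minAreaRect(c)
            w=onz(p,[r[0]],0.02)[0]
            print(th,round(d['p'],2),d['box'],'w',w.round(3))
    save(p,n,1.5)
E
```

```text
t 0.0 pos [5.994e-01 1.000e-04 2.438e-01] R [[-0.0, 1.0, -0.002], [1.0, 0.0, 0.0], [0.0, -0.002, -1.0]] F [ 0.7 -0.3  0.4] op 0.088
0.022
scene [1.316 0.7   1.064] [-0.55 -0.46 -0.7 ] 405.9143634728732 -0.14526481791041795
case 0.88 [233.3, 169.3, 76.0, 67.1] w [0.524 0.084 0.02 ]
crank_mid 0.85 [330.9, 173.7, 44.9, 19.2] w [0.263 0.267 0.02 ]
crank_mid 0.79 [338.2, 205.3, 31.4, 47.1] w [0.459 0.385 0.02 ]
tray_grip 0.64 [166.9, 128.3, 50.6, 38.2] w [ 0.489 -0.335  0.02 ]
bb_mid 0.9 [242.4, 258.0, 38.3, 14.2] w [0.759 0.235 0.02 ]
bb_mid 0.72 [291.9, 242.0, 33.4, 19.6] w [0.623 0.315 0.02 ]
bb_mid 0.54 [362.0, 250.3, 30.8, 14.9] w [0.518 0.512 0.02 ]
lube_mid 0.84 [183.2, 193.4, 18.6, 37.8] w [ 0.737 -0.102  0.02 ]
pedal_mid 0.8 [201.8, 229.6, 35.0, 31.0] w [0.784 0.093 0.02 ]
pedal_mid 0.23 [236.0, 169.9, 72.2, 65.0] w [0.522 0.09  0.02 ]
spanner_mid 0.74 [128.7, 159.1, 51.3, 34.8] w [ 0.704 -0.345  0.02 ]
catch 0.55 [257.2, 214.1, 11.6, 8.6] w [0.606 0.106 0.02 ]
side [0.432 0.965 0.756] [ 0.07 -0.8  -0.6 ] 352.7200726563307 -0.10522025547290716
case 0.87 [212.3, 183.7, 83.7, 59.4] w [0.522 0.083 0.02 ]
crank_mid 0.76 [237.7, 280.8, 73.0, 18.5] w [0.449 0.391 0.02 ]
crank_mid 0.64 [312.1, 238.6, 67.1, 36.0] w [0.254 0.268 0.02 ]
crank_mid 0.23 [217.3, 197.5, 57.8, 14.3] w [0.543 0.052 0.02 ]
tray_grip 0.71 [252.8, 134.2, 54.6, 26.6] w [ 0.449 -0.337  0.02 ]
tray_grip 0.41 [197.9, 142.5, 45.1, 10.1] w [ 0.705 -0.345  0.02 ]
bb_mid 0.93 [162.1, 230.6, 23.9, 25.6] w [0.757 0.236 0.02 ]
bb_mid 0.72 [203.2, 245.6, 17.9, 35.7] w [0.623 0.313 0.02 ]
bb_mid 0.7 [231.1, 305.5, 19.7, 51.1] w [0.519 0.511 0.02 ]
lube_mid 0.89 [183.7, 150.7, 17.9, 37.7] w [ 0.785 -0.144  0.02 ]
lube_mid 0.34 [158.3, 200.7, 35.9, 22.4] w [0.776 0.097 0.02 ]
pedal_mid 0.81 [161.0, 198.0, 33.7, 28.1] w [0.777 0.095 0.02 ]
spanner_mid 0.46 [196.0, 144.8, 53.2, 9.9] w [ 0.687 -0.338  0.02 ]
catch 0.64 [211.1, 201.8, 5.9, 10.0] w [0.654 0.072 0.02 ]
```

```bash
python3 - <<'E'
import cv2,numpy as np
a=cv2.imread('pics/scene.png');b=cv2.imread('pics/side.png')
a=a[150:450,150:600];b=b[150:560,180:600]
a=cv2.resize(a,(630,420));b=cv2.resize(b,None,fx=1.02,fy=1.02)
cv2.imwrite('pics/s1.png',cv2.resize(a,(780,520)));cv2.imwrite('pics/s2.png',b)
E
```

```text
(no output)
```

View pics/s1.png

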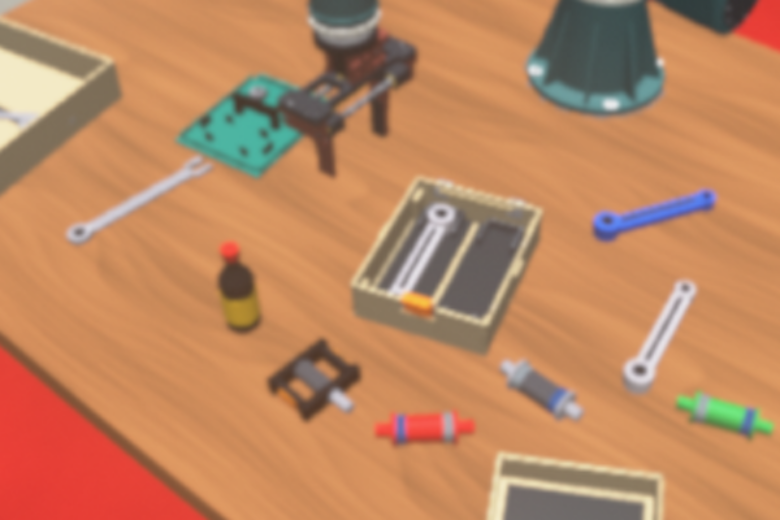

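The scene shows the case mid-picture with its orange catch at (418,303), away from the robot. The packed arm is in its -y pocket, the +y pocket is empty. The loose silver arm is at (660,335) with its boss at (638,375), the dark bottom bracket at (540,388), and the teal tray at (245,125), partly hidden by the gripper. The red, green and blue ones are look-alikes.

```bash
cat >> h.py <<'E'
from scipy.optimize import minimize
def cyl(x,y,r,z0,z1,n=24):
    a=np.linspace(0,2*np.pi,n,endpoint=False); c=np.c_[x+r*np.cos(a),y+r*np.sin(a)]
    return np.r_[np.c_[c,0*a+z0],np.c_[c,0*a+z1]]
def box(x0,x1,y0,y1,z0,z1):
    return np.array([[x,y,z] for x in(x0,x1) for y in(y0,y1) for z in(z0,z1)],float)
def ycyl(r,y0,y1,zc,n=24):
    p=cyl(0,0,r,y0,y1,n); return np.c_[p[:,0],p[:,2],p[:,1]+zc]
M=dict(crank=[cyl(-.08,0,.019,0,.026),cyl(.085,0,.014,0,.02),box(-.08,.085,-.012,.012,.002,.018)],
 bb=[ycyl(.017,-.034,.034,.021),ycyl(.021,-.034,-.029,.021),ycyl(.021,.029,.034,.021),ycyl(.0085,-.059,.059,.021)],
 tray=[box(-.087,.107,-.086,.086,0,.005),box(-.107,-.087,-.078,.078,0,.005),box(-.006,.006,-.045,.045,.027,.047),box(-.095,.0995,-.083,.083,0,.012)],
 case=[box(-.1135,.1135,-.094,.094,0,.062),box(.108,.118,-.019,.019,.05,.075)])
def sil(pic,parts,pose,z=0,S=4):
    x,y,a=pose; Rz=R.from_euler('z',a).as_matrix(); im=np.zeros((384*S,512*S),np.uint8)
    for p in parts:
        q=proj(pic,p@Rz.T+[x,y,z])
        h=cv2.convexHull(((q+.5)*S*16).astype(np.int32).reshape(-1,1,2)); cv2.fillConvexPoly(im,h,1,shift=4)
    return im
def fit(obs,parts,p0,z=0,S=4):
    ms=[(p,cv2.resize(m.astype(np.float32),None,fx=S,fy=S,interpolation=cv2.INTER_LINEAR)>.5) for p,m in obs]
    def f(v):
        c=0
        for p,m in ms:
            s=sil(p,parts,(v[0]/100,v[1]/100,v[2]/10),z,S)>0; u=(s|m).sum(); c+=1-(s&m).sum()/max(u,1)
        return c/len(ms)
    v0=np.array([p0[0]*100,p0[1]*100,p0[2]*10])
    r=minimize(f,v0,method='Nelder-Mead',options=dict(initial_simplex=v0+np.array([[0,0,0],[1.,0,0],[0,1,0],[0,0,1]]),xatol=.01,fatol=1e-4,maxiter=200))
    return r.x/[100,100,10],r.fun
def pick(pic,thing,near,z=.02,tol=.1):
    b=None
    for d in robot.cut_out(thing,pic):
        c=mrect(d['pixels']).mean(0); w=onz(pic,[c],z)[0]
        if np.hypot(*(w[:2]-near))<tol and (b is None or d['p']>b['p']): b=d
    return b
E
python3 - <<'E'
from h import *
P=[robot.read_camera(n) for n in('scene','side','wrist')]
w=P[2]; T=np.array(w['world_from_camera']); print('wrist',T[:3,3].round(3),T[:3,:3].round(2).tolist(),w['fx'])
save(w,'w0',1)
G=dict(crank=('crank_mid',(.455,.39),[0,np.pi/2]),bb=('bb_mid',(.623,.314),[0,.8,1.6,2.4]),case=('case',(.52,.08),[-.2,0.1]),tray=('tray_grip',(.47,-.335),[0,1.57,3.14,4.7,.7,2.3]))
for k,(th,near,ang) in G.items():
    obs=[]
    for p in P[:2]:
        d=pick(p,th,near)
        if d: obs.append((p,d['pixels']))
    best=min([fit(obs,M[k],(*near,a),S=3) for a in np.concatenate([ang,np.array(ang)+(np.pi if k=='crank' else 0)])],key=lambda r:r[1])
    each=[fit([o],M[k],best[0],S=3)[0].round(3) for o in obs]
    print(k,best[0].round(4),round(best[1],3),each)
E
```

```text
wrist [0.601 0.075 0.384] [[1.0, -0.0, -0.0], [-0.0, -0.96, -0.27], [-0.0, 0.27, -0.96]] 292.40436156805623
crank [0.4474 0.3814 3.3041] 0.187 [array([0.447, 0.381, 3.305]), array([0.448, 0.38 , 3.291])]
bb [0.6242 0.3131 3.0769] 0.142 [array([0.624, 0.314, 3.079]), array([0.624, 0.313, 3.077])]
case [0.5294 0.0933 0.3002] 0.416 [array([0.529, 0.093, 0.3  ])]
tray [ 0.4541 -0.3601  0.1227] 0.158 [array([ 0.452, -0.357,  0.122]), array([ 0.455, -0.361,  0.103])]
```

View pics/w0.png

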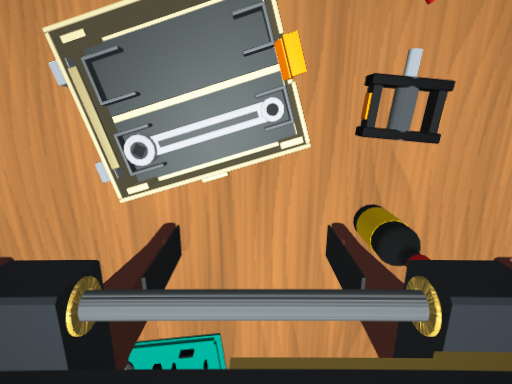

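The wrist picture shows the whole case from above, with its lip on the left (75,110), the catch at (290,55), the packed arm in the near pocket and the tray's edge at (180,355). The case is yawed by about 16 deg. Next I go above the loose arm.

```bash
cat >> h.py <<'E'
def heading(h,tilt=0):
    # tool y heading h deg, tool down; returns matrix
    y=np.array([np.cos(np.radians(h)),np.sin(np.radians(h)),0]); z=np.array([0,0,-1.]); return np.c_[np.cross(y,z),y,z]
def curh():
    m=R.from_rotvec(robot.state()['tcp_rot']).as_matrix(); return np.degrees(np.arctan2(m[1,1],m[0,1]))
def plan(pos,Rm,n,turn=None,dec=1):
    """n equal rows; turn: total turn about world z in deg (else shortest)"""
    s=robot.state(); p=np.array(s['position']); m=R.from_rotvec(s['tcp_rot']).as_matrix(); pos=np.array(pos,float); rows=[]
    for i in range(n):
        k=n-i
        sh=m.T@(pos-p)/k*1000
        if turn is not None: rv=np.array([0,0,-turn/n])
        else: rv=np.degrees((R.from_matrix(m.T@Rm)).as_rotvec())/k
        row=[round(float(v),dec) for v in np.r_[sh,rv]]; rows.append(row)
        p=p+m@np.array(row[:3])/1000; m=m@R.from_rotvec(np.radians(row[3:])).as_matrix()
    print('rows',rows,'max',max(np.linalg.norm(r[:3]) for r in rows))
    return rows
E
python3 - <<'E'
from h import *
print(curh()); plan([.447,.381,.22],None,10,turn=99)
E
```

```text
-0.0003289719089414209
rows [[38.1, -15.3, 2.5, 0.0, 0.0, -9.9], [40.2, -8.5, 2.5, 0.0, 0.0, -9.9], [41.0, -1.5, 2.5, 0.0, 0.0, -9.9], [40.7, 5.6, 2.5, 0.0, 0.0, -9.9], [39.1, 12.5, 2.4, 0.0, 0.0, -9.9], [36.4, 19.0, 2.5, 0.0, 0.0, -9.9], [32.6, 25.0, 2.4, 0.0, 0.0, -9.9], [27.7, 30.2, 2.5, 0.0, 0.0, -9.9], [22.2, 34.6, 2.4, 0.0, 0.0, -9.9], [15.8, 37.8, 2.5, 0.0, 0.0, -9.9]] max 41.17960660326905
```

>>> play_rows([
  [38, -15, 2.5, 0, 0, -9.9],
  [40, -8.5, 2.5, 0, 0, -9.9],
  [41, -1.5, 2.5, 0, 0, -9.9],
  [40.5, 5.5, 2.5, 0, 0, -9.9],
  [39, 12.5, 2.5, 0, 0, -9.9],
  [36.5, 19, 2.5, 0, 0, -9.9],
  [32.5, 25, 2.5, 0, 0, -9.9],
  [27.5, 30, 2.5, 0, 0, -9.9],
  [22, 34.5, 2.5, 0, 0, -9.9],
  [16, 38, 2.5, 0, 0, -9.9],
])

```text
t: 2.7
position: [0.4471, 0.3814, 0.2197]
tcp_rot: [-0.255, 3.131, 0.0]
force: [-0.1, 0.9, -0.5]
opening: 0.0882
```

```bash
python3 - <<'E'
from h import *
st()
P=robot.read_camera('wrist'); save(P,'w1',1)
for d in robot.cut_out('crank_mid',P): print(round(d['p'],2),d['box'])
d=pick(P,'crank_mid',np.array((.447,.381)))
r=fit([(P,d['pixels'])],M['crank'],(.447,.381,3.30)); print(r)
ov=P['image'].copy(); s=cv2.resize(sil(P,M['crank'],r[0],0,4)*255,(512,384),interpolation=cv2.INTER_AREA)
ov[cv2.Canny(s,50,150)>0]=[255,0,0]; cv2.imwrite('pics/w1o.png',ov[:,:,::-1]); print(curh())
a=np.degrees(r[0][2])-90; a=a if a>0 else a+180
h=min([a,a-180,a+180],key=lambda v:abs(v-99)); print('h',h)
x,y,t=r[0]; plan([x-.01*np.cos(t),y-.01*np.sin(t),.027],heading(h),6)
E
```

```text
t 2.7 pos [0.4471 0.3814 0.2197] R [[-0.987, -0.162, 0.0], [-0.162, 0.987, 0.0], [-0.0, 0.0, -1.0]] F [-0.1  0.9 -0.5] op 0.0882
0.96 [97.7, 0.0, 65.3, 60.0]
0.87 [237.1, 85.2, 33.2, 170.8]
(array([0.44756263, 0.38133796, 3.29076455]), np.float64(0.03997877838818431))
99.131036245686
h 98.54692013408552
rows [[-1.8, -0.1, 32.1, 0.0, -0.0, 0.1], [-1.8, -0.1, 32.1, 0.0, -0.0, 0.1], [-1.8, -0.1, 32.1, 0.0, -0.0, 0.1], [-1.8, -0.0, 32.1, 0.0, -0.0, 0.1], [-1.8, -0.1, 32.0, 0.0, -0.0, 0.1], [-1.9, -0.0, 32.1, 0.0, -0.0, 0.1]] max 32.156181365330056
```

View pics/w1o.png

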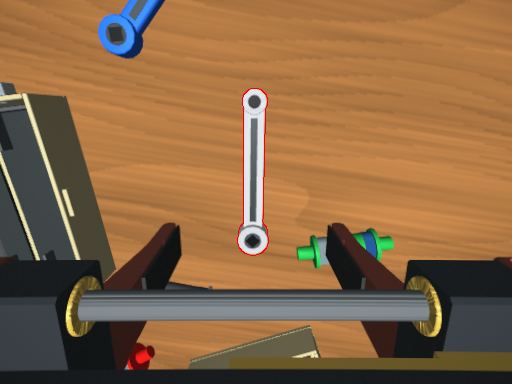

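The fitted outline (red, boss at (252,240), eye at (254,100)) lies right on the loose arm. Now I grasp it.

>>> play_rows([
  [-2, 0, 40, 0, 0, 0.1],
  [-2, 0, 40, 0, 0, 0.1],
  [-2, -0.5, 40, 0, 0, 0.1],
  [-2, 0, 40, 0, 0, 0.1],
  [-2, 0, 25, 0, 0, 0.1],
  [-1, 0, 9.5, 0, 0, 0.1],
])

```text
t: 3.6
position: [0.4584, 0.3798, 0.0237]
tcp_rot: [0.226, -3.131, 0.002]
force: [-0.5, -0.7, 0.7]
opening: 0.0878
```

>>> play_rows([
  [0, 0, 0, 0, 0, 0],
  [0, 0, 0, 0, 0, 0],
  [0, 0, 0, 0, 0, 0],
  [0, 0, 0, 0, 0, 0],
], jaw=1, grip_force=30)

```text
t: 4.1
position: [0.4589, 0.3817, 0.0259]
tcp_rot: [-0.23, 3.132, 0.001]
force: [-0.6, -0.4, -0.4]
opening: 0.0514
```

>>> play_rows([
  [0, 0, -10, 0, 0, 0],
  [0, 0, -30, 0, 0, 0],
  [0, 0, -40, 0, 0, 0],
  [0, 0, -40, 0, 0, 0],
  [0, 0, -40, 0, 0, 0],
  [0, 0, -20, 0, 0, 0],
])

```text
t: 4.85
position: [0.4593, 0.382, 0.2086]
tcp_rot: [-0.23, 3.13, 0.003]
force: [0.0, 0.5, 0.0]
opening: 0.0004
```

The fingers close more slowly than I assumed (about 75 mm/s) and I lifted too soon. I reopen part-way and look again.

>>> play_rows([
  [0, 0, 0, 0, 0, 0],
  [0, 0, 0, 0, 0, 0],
  [0, 0, 0, 0, 0, 0],
  [0, 0, 0, 0, 0, 0],
  [0, 0, 0, 0, 0, 0],
], jaw=-0.1)

```text
t: 5.48
position: [0.4583, 0.3812, 0.2045]
tcp_rot: [0.23, -3.132, 0.001]
force: [-1.2, 0.4, 0.2]
opening: 0.0464
```

```bash
python3 - <<'E'
from h import *
st()
P=robot.read_camera('wrist')
d=pick(P,'crank_mid',np.array((.447,.381)))
r=fit([(P,d['pixels'])],M['crank'],(.447,.381,3.30)); print(r)
h=(np.degrees(r[0][2])-90); print('h',h,curh())
x,y,t=r[0]; plan([x-.01*np.cos(t),y-.01*np.sin(t),.0245],heading(h),6)
E
```

```text
t 5.47 pos [0.4583 0.3812 0.2045] R [[-0.989, -0.146, -0.001], [-0.146, 0.989, -0.001], [0.001, -0.0, -1.0]] F [-1.2  0.4  0.2] op 0.0464
(array([0.44758519, 0.38106315, 3.29521202]), np.float64(0.04387067116150778))
h 98.80174106212172 98.40000938295746
rows [[0.1, 0.2, 30.1, -0.0, -0.0, -0.1], [0.1, 0.2, 30.0, -0.0, -0.0, -0.1], [0.1, 0.3, 30.1, -0.0, -0.0, -0.1], [0.1, 0.2, 30.0, -0.0, -0.0, -0.0], [0.1, 0.3, 30.1, -0.0, -0.0, -0.1], [0.2, 0.2, 30.0, -0.0, -0.0, -0.0]] max 30.101661083734236
```

>>> play_rows([
  [0, 0, 40, 0, 0, 0],
  [0, 0, 40, 0, 0, 0],
  [0.5, 1, 40, 0, 0, 0],
  [0, 0, 35, 0, 0, 0],
  [0, 0, 20, 0, 0, 0],
  [0, 0, 5.5, 0, 0, 0],
])

```text
t: 6.32
position: [0.4571, 0.3818, 0.0232]
tcp_rot: [0.23, -3.131, 0.002]
force: [-0.8, 0.8, 0.5]
opening: 0.0482
```

>>> play_rows([
  [0, 0, 0, 0, 0, 0],
  [0, 0, 0, 0, 0, 0],
  [0, 0, 0, 0, 0, 0],
  [0, 0, 0, 0, 0, 0],
  [0, 0, 0, 0, 0, 0],
], jaw=1, grip_force=35)

```text
t: 6.95
position: [0.4585, 0.3828, 0.0257]
tcp_rot: [-0.23, 3.132, 0.001]
force: [-0.2, -0.6, 7.2]
opening: 0.0239
```

>>> play_rows([
  [0, 0, -10, 0, 0, 0],
  [0, 0, -30, 0, 0, 0],
  [0, 0, -50, 0, 0, 0],
  [0, 0, -50, 0, 0, 0],
  [0, 0, -50, 0, 0, 0],
  [0, 0, -30, 0, 0, 0],
])

```text
t: 7.7
position: [0.4582, 0.3825, 0.2478]
tcp_rot: [-0.23, 3.131, 0.002]
force: [-0.3, 0.9, -3.2]
opening: 0.0233
```

```bash
python3 - <<'E'
from h import *
st()
r=plan([.525,.09,.245],None,18,turn=-172.8)
E
```

```text
t 7.7 pos [0.4582 0.3825 0.2478] R [[-0.989, -0.146, 0.002], [-0.146, 0.989, 0.002], [-0.003, 0.001, -1.0]] F [-0.3  0.9 -3.2] op 0.0233
rows [[-1.3, -16.6, 0.1, 0.0, 0.0, 9.6], [-4.1, -16.2, 0.1, 0.0, 0.0, 9.6], [-6.7, -15.3, 0.1, 0.0, 0.0, 9.6], [-9.1, -13.9, 0.1, 0.0, 0.0, 9.6], [-11.3, -12.2, 0.1, 0.0, 0.0, 9.6], [-13.2, -10.2, 0.2, 0.0, 0.0, 9.6], [-14.7, -7.8, 0.1, 0.0, 0.0, 9.6], [-15.8, -5.2, 0.2, 0.0, 0.0, 9.6], [-16.5, -2.5, 0.1, 0.0, 0.0, 9.6], [-16.7, 0.2, 0.2, 0.0, 0.0, 9.6], [-16.4, 3.0, 0.1, 0.0, 0.0, 9.6], [-15.7, 5.7, 0.2, 0.0, 0.0, 9.6], [-14.5, 8.3, 0.1, 0.0, 0.0, 9.6], [-12.9, 10.6, 0.2, 0.0, 0.0, 9.6], [-11.0, 12.5, 0.1, 0.0, 0.0, 9.6], [-8.7, 14.2, 0.2, 0.0, 0.0, 9.6], [-6.2, 15.5, 0.1, 0.0, 0.0, 9.6], [-3.5, 16.2, 0.2, 0.0, 0.0, 9.6]] max 16.71107417253601
```

Weight 3.2 N is on the tool, so it is held. On to the case.

>>> play_rows([
  [-1.5, -16.5, 0, 0, 0, 9.6],
  [-4, -16, 0, 0, 0, 9.6],
  [-6.5, -15.5, 0, 0, 0, 9.6],
  [-9, -14, 0, 0, 0, 9.6],
  [-11.5, -12, 0, 0, 0, 9.6],
  [-13, -10, 0, 0, 0, 9.6],
  [-14.5, -8, 0, 0, 0, 9.6],
  [-16, -5, 0, 0, 0, 9.6],
  [-16.5, -2.5, 0, 0, 0, 9.6],
])

```text
t: 8.82
position: [0.4906, 0.2358, 0.2447]
tcp_rot: [-1.983, -2.435, 0.001]
force: [0.8, 0.5, -2.2]
opening: 0.0239
```

>>> play_rows([
  [-16.5, 0, 0, 0, 0, 9.6],
  [-16.5, 3, 0, 0, 0, 9.6],
  [-15.5, 5.5, 0, 0, 0, 9.6],
  [-14.5, 8.5, 0, 0, 0, 9.6],
  [-13, 10.5, 0, 0, 0, 9.6],
  [-11, 12.5, 0, 0, 0, 9.6],
  [-8.5, 14, 0, 0, 0, 9.6],
  [-6, 15.5, 0, 0, 0, 9.6],
  [-3.5, 16, 0, 0, 0, 9.6],
  [0, 0, 0, 0, 0, 0],
])

```text
t: 10.07
position: [0.524, 0.0902, 0.2446]
tcp_rot: [3.113, 0.426, -0.001]
force: [0.5, -0.4, -3.0]
opening: 0.0238
```

```bash
python3 - <<'E'
from h import *
import pickle
st(); print(curh())
P=robot.read_camera('wrist'); save(P,'w2',1.5); pickle.dump({k:v for k,v in P.items()},open('w2.pkl','wb'))
for t in ['case','crank_mid','catch']:
    for d in robot.cut_out(t,P): print(t,round(d['p'],2),d['box'])
E
```

```text
t 10.07 pos [0.524  0.0902 0.2446] R [[0.963, 0.269, -0.001], [0.269, -0.963, -0.0], [-0.001, -0.0, -1.0]] F [ 0.5 -0.4 -3. ] op 0.0238
-74.40678718860843
case 0.86 [158.1, 63.7, 181.5, 199.5]
crank_mid 0.67 [45.8, 320.3, 42.9, 35.4]
crank_mid 0.6 [221.5, 26.0, 64.1, 332.5]
crank_mid 0.26 [157.6, 62.7, 186.2, 197.5]
```

View pics/w2.png

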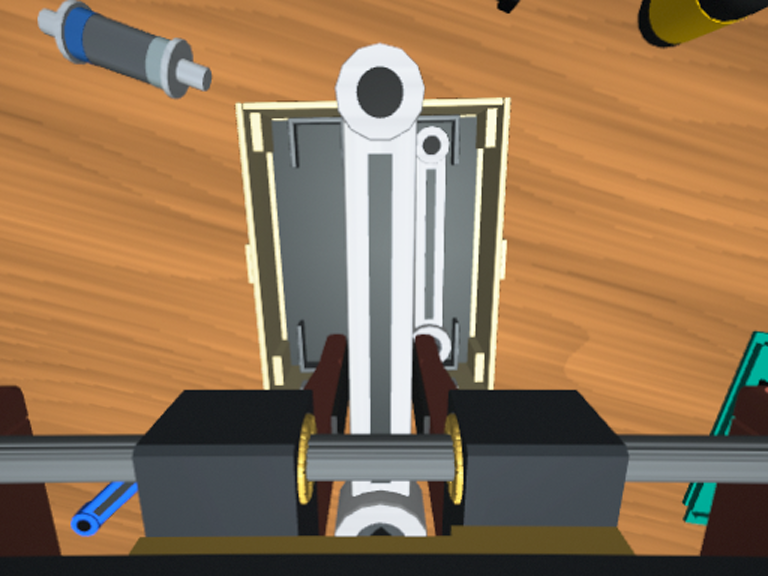

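The held arm covers the middle of the picture, eye (380,90) towards the catch end. The case rim's outer corners are at about (237,104) and (510,98), and the packed arm shows to the right at (432,250). I work out the case pose from the rim points.

```bash
python3 - <<'E'
from h import *
import pickle
P=pickle.load(open('w2.pkl','rb'))
im=P['image']; big=cv2.resize(im[50:270,145:355,::-1],None,fx=3.5,fy=2.7,interpolation=cv2.INTER_CUBIC); cv2.imwrite('pics/w2c.png',big)
U=np.array([[237,104],[510,98],[265,388],[492,388]],float); u=(U+.5)/1.5-.5
w=onz(P,u,.062); print(w.round(4).tolist())
TL,TR,BL,BR=w[:,:2]
d=TL-TR; print('width',np.linalg.norm(d))
for a,b in((BL,TL),(BR,TR)): print('yaw',np.degrees(np.arctan2(*(b-a)[::-1])))
print('yaw from end',np.degrees(np.arctan2(d[1],d[0]))-90)
# silhouette grid check with wall color: fit full outline using the mask on rows above gripper
yaw=np.arctan2(d[1],d[0])-np.pi/2
for y in (yaw,):
  ex=np.array([np.cos(y),np.sin(y)]); c=(TL+TR)/2-.1135*ex; print('centre',c)
# packed arm in the case
d=[d for d in robot.cut_out('crank_mid',robot.read_camera('wrist'))]
E
```

```text
[[0.6096, 0.2143, 0.062], [0.6628, 0.0375, 0.062], [0.4048, 0.1537, 0.062], [0.4543, -0.024, 0.062]]
width 0.18463855361949433
yaw 16.501277769973967
yaw 16.430729171024463
yaw from end 16.753379805530315
centre [0.52753786 0.09321729]
```

```bash
cat > ov.py <<'E'
from h import *
import pickle
def caseov(P,x,y,yaw,name,box,s):
    l,t,w,h=box; big=cv2.resize(P['image'][t:t+h,l:l+w,::-1],None,fx=s,fy=s,interpolation=cv2.INTER_CUBIC)
    m=R.from_euler('z',yaw,degrees=True).as_matrix()
    def poly(pts,col):
        pp=[]
        for i in range(len(pts)):
            a,b=np.array(pts[i]),np.array(pts[(i+1)%len(pts)])
            pp+=[a+(b-a)*k/10 for k in range(10)]
        q=proj(P,np.array(pp)@m.T+[x,y,0]); q=(q-[l,t]+.5)*s-.5
        cv2.polylines(big,[q.round().astype(int).reshape(-1,1,2)],True,col,1)
    rc=lambda a,b,c,z:[(-a,-c,z),(b,-c,z),(b,c,z),(-a,c,z)]
    poly(rc(.1135,.1135,.094,.062),(0,0,255)); poly(rc(.1085,.1085,.089,.062),(255,0,0)); poly(rc(.1085,.1085,.089,.009),(0,255,0))
    cv2.imwrite('pics/'+name+'.png',big)
if __name__=='__main__':
    P=pickle.load(open('w2.pkl','rb')); caseov(P,.527,.0935,16.5,'w2ov',(145,50,210,220),2.7)
E
python3 ov.py
```

```text
(no output)
```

View pics/w2ov.png

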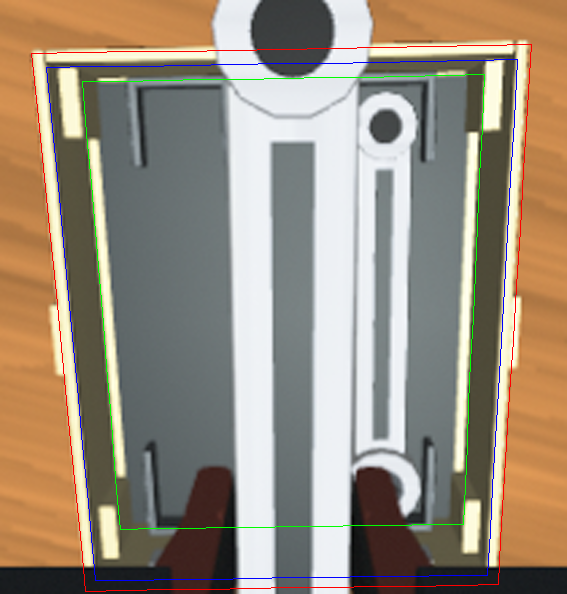

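The projected case outline matches the rim to 1-2 mm; nudging it gives case (0.528, 0.0938), yaw 16.55 deg. Next I plan the lowering.

```bash
python3 - <<'E'
from h import *
plan([.505,.1329,.245],heading(16.55-90),3); plan([.505,.1329,.075],heading(16.55-90),1)
E
```

```text
rows [[-2.4, -15.0, -0.1, -0.0, 0.0, -0.3], [-2.3, -15.0, -0.1, -0.0, 0.0, -0.3], [-2.3, -15.0, -0.2, -0.0, 0.0, -0.2]] max 15.191115824718077
rows [[-7.1, -44.9, 169.6, -0.0, 0.0, -0.8]] max 175.58638899413586
```

>>> play_rows([
  [-2.5, -15, 0, 0, 0, -0.3],
  [-2.5, -15, 0, 0, 0, -0.3],
  [-2.5, -15, 0, 0, 0, -0.3],
  [0, 0, 40, 0, 0, 0],
  [0, 0, 50, 0, 0, 0],
  [0, 0, 40, 0, 0, 0],
  [0, 0, 25, 0, 0, 0],
  [0, 0, 0, 0, 0, 0],
])

```text
t: 11.38
position: [0.5029, 0.1328, 0.0881]
tcp_rot: [-3.109, -0.452, 0.007]
force: [0.7, -0.0, -2.7]
opening: 0.0236
```

```bash
python3 - <<'E'
from h import *
st(); print(curh()); plan([.505,.1329,.05],heading(16.55-90),1)
P=robot.read_camera('side'); save(P,'s3',3.5,(180,150,150,120))
E
```

```text
t 11.38 pos [0.5029 0.1328 0.0881] R [[0.959, 0.285, -0.004], [0.285, -0.959, -0.0], [-0.004, -0.001, -1.0]] F [ 0.7 -0.  -2.7] op 0.0236
-73.44925281801221
rows [[2.2, 0.5, 38.1, -0.0, 0.2, 0.0]] max 38.16673944680106
```

View pics/s3.png

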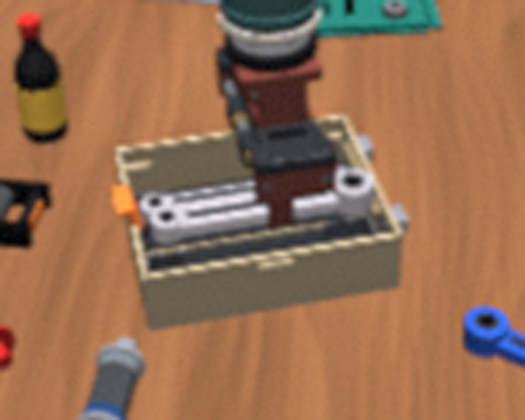

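The side view shows the held arm over the free near pocket, boss on the lip end (350,185). Next I lower it.

>>> play_rows([
  [0.5, 0.3, 15, 0, 0, 0],
  [0.5, 0, 15, 0, 0, 0],
  [0, 0, 8, 0, 0, 0],
  [0, 0, 0, 0, 0, 0],
])

```text
t: 11.92
position: [0.5053, 0.1321, 0.0509]
tcp_rot: [-3.109, -0.45, 0.003]
force: [0.5, 0.3, -1.9]
opening: 0.0237
```

>>> play_rows([
  [0, 0, 6, 0, 0, 0],
  [0, 0, 5, 0, 0, 0],
  [0, 0, 4, 0, 0, 0],
  [0, 0, 0, 0, 0, 0],
])

```text
t: 12.42
position: [0.5056, 0.1322, 0.0363]
tcp_rot: [-3.109, -0.451, 0.001]
force: [0.2, 0.1, -2.2]
opening: 0.0238
```

>>> play_rows([
  [0, 0, 1.5, 0, 0, 0],
  [0, 0, 1, 0, 0, 0],
  [0, 0, 0, 0, 0, 0],
])

```text
t: 12.8
position: [0.506, 0.1322, 0.0347]
tcp_rot: [3.109, 0.451, 0.001]
force: [-2.1, -0.5, 5.0]
opening: 0.0238
```

Touched down (force changed by +7 N). Release and back off.

>>> play_rows([
  [0, 0, 0, 0, 0, 0],
  [0, 0, 0, 0, 0, 0],
  [0, 0, 0, 0, 0, 0],
  [0, 0, -10, 0, 0, 0],
  [0, 0, -40, 0, 0, 0],
  [0, 0, -50, 0, 0, 0],
  [0, 0, -50, 0, 0, 0],
  [0, 0, -50, 0, 0, 0],
  [0, 0, 0, 0, 0, 0],
], jaw=0.05)

```text
t: 13.92
position: [0.5087, 0.1326, 0.239]
tcp_rot: [3.109, 0.451, 0.015]
force: [-0.4, 0.1, 0.2]
opening: 0.0416
```

```bash
python3 - <<'E'
from h import *
from ov import caseov
import pickle
st(); P=robot.read_camera('wrist'); pickle.dump(P,open('w3.pkl','wb'))
caseov(P,.528,.0938,16.55,'w3ov',(120,40,260,230),2.5)
for d in robot.cut_out('crank_mid',P):
    w=onz(P,[mrect(d['pixels']).mean(0)],.03)[0]; print(d['p'],d['box'],w)
    if np.hypot(w[0]-.528,w[1]-.0938)<.1:
        r=fit([(P,d['pixels'])],M['crank'],(w[0],w[1],.289),z=.009); m=R.from_euler('z',16.55,degrees=True).as_matrix()
        print(r, (m.T@np.r_[r[0][:2]-[.528,.0938],0]).round(4), np.degrees(r[0][2]))
E
```

```text
t 13.93 pos [0.5087 0.1326 0.239 ] R [[0.959, 0.284, 0.009], [0.284, -0.959, 0.001], [0.009, 0.001, -1.0]] F [-0.4  0.1  0.2] op 0.0416
0.74 [237.4, 83.6, 29.7, 163.8] [0.52296005 0.13668748 0.03      ]
(array([0.51746049, 0.13531637, 0.29316092]), np.float64(0.05181078422605745)) [0.0017 0.0428 0.    ] 16.796883304896532
```

View pics/w3ov.png

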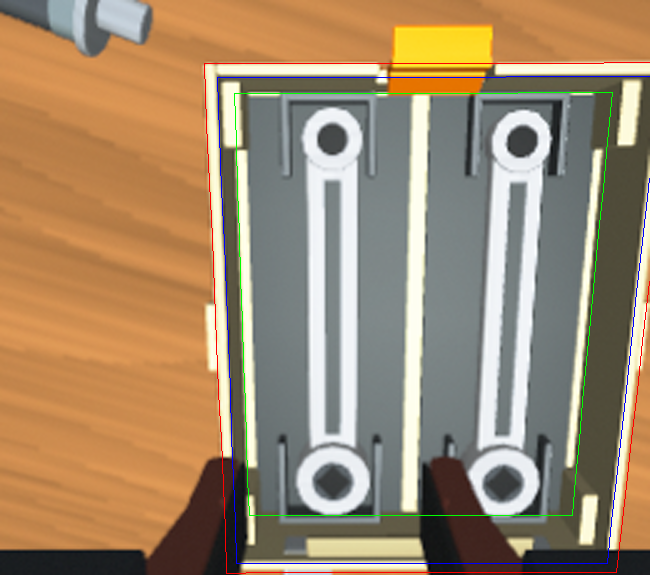

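Both arms lie in their pockets, boss ends (332,480) and (503,480) at the lip. The fit puts the loose arm at (1.7, 42.8) mm in the case frame, in tolerance. On to the tray.

```bash
python3 - <<'E'
from h import *
r=plan([.454,-.360,.26],None,10,turn=80)
E
```

```text
rows [[-19.0, 45.7, -2.5, 0.0, 0.0, -8.0], [-25.1, 42.6, -2.5, 0.0, 0.0, -8.0], [-30.8, 38.7, -2.5, 0.0, 0.0, -8.0], [-35.9, 34.1, -2.5, 0.0, 0.0, -8.0], [-40.3, 28.7, -2.6, 0.0, 0.0, -8.0], [-43.9, 22.9, -2.5, 0.0, 0.0, -8.0], [-46.7, 16.5, -2.6, 0.0, 0.0, -8.0], [-48.5, 9.9, -2.5, 0.0, 0.0, -8.0], [-49.4, 3.0, -2.6, 0.0, 0.0, -8.0], [-49.4, -3.9, -2.5, 0.0, 0.0, -8.0]] max 49.61673104911286
```

>>> play_rows([
  [-19, 45.5, -2.5, 0, 0, -8],
  [-25, 42.5, -2.5, 0, 0, -8],
  [-31, 38.5, -2.5, 0, 0, -8],
  [-36, 34, -2.5, 0, 0, -8],
  [-40.5, 28.5, -2.5, 0, 0, -8],
  [-44, 23, -2.5, 0, 0, -8],
  [-46.5, 16.5, -2.5, 0, 0, -8],
  [-48.5, 10, -2.5, 0, 0, -8],
  [-49.5, 3, -2.5, 0, 0, -8],
  [-49.5, -4, -2.5, 0, 0, -8],
], jaw=-0.3)

```text
t: 15.28
position: [0.4521, -0.3606, 0.2571]
tcp_rot: [-2.084, -2.345, -0.001]
force: [0.4, -0.1, 0.2]
opening: 0.0571
```

```bash
python3 - <<'E'
from h import *
import pickle
st(); print(curh())
P=robot.read_camera('wrist'); pickle.dump(P,open('w4.pkl','wb'))
for d in robot.cut_out('tray_grip',P): print(d['p'],d['box'])
d=pick(P,'tray_grip',np.array((.454,-.36)))
best=min([fit([(P,d['pixels'])],M['tray'],(.454,-.36,a)) for a in(.12,.12+np.pi)],key=lambda r:r[1]); print(best)
s=cv2.resize(sil(P,M['tray'],best[0])*255,(512,384),interpolation=cv2.INTER_AREA); q=sil(P,M['tray'][2:3],best[0],S=1)*255
im=P['image'].copy(); im[cv2.Canny(s,50,150)>0]=[255,0,0]; im[cv2.Canny(q,50,150)>0]=[255,0,0]; cv2.imwrite('pics/w4.png',im[:,:,::-1])
E
```

```text
t 15.28 pos [ 0.4521 -0.3606  0.2571] R [[-0.118, 0.993, -0.003], [0.993, 0.118, 0.003], [0.003, -0.002, -1.0]] F [ 0.4 -0.1  0.2] op 0.0571
6.748322397603278Traceback (most recent call last):
  File "<stdin>", line 7, in <module>
TypeError: 'NoneType' object is not subscriptable
```

```bash
python3 - <<'E'
from h import *
import pickle
P=pickle.load(open('w4.pkl','rb'))
hsv=cv2.cvtColor(P['image'],cv2.COLOR_RGB2HSV); m=((hsv[...,0]>75)&(hsv[...,0]<100)&(hsv[...,1]>90)&(hsv[...,2]>40)).astype(np.uint8)
m=cv2.morphologyEx(m,cv2.MORPH_OPEN,np.ones((3,3)))
n,l,s,c=cv2.connectedComponentsWithStats(m); i=1+s[1:,4].argmax(); print(s[i])
h=cv2.convexHull(np.argwhere(l==i)[:,::-1].astype(np.int32)); k=np.zeros_like(m); cv2.fillConvexPoly(k,h,1)
best=min([fit([(P,k>0)],M['tray'],(.454,-.36,a)) for a in(.12,.12+np.pi)],key=lambda r:r[1]); print(best)
s=cv2.resize(sil(P,M['tray'],best[0])*255,(512,384),interpolation=cv2.INTER_AREA); q=sil(P,M['tray'][2:3],best[0],S=1)*255
im=P['image'].copy(); im[cv2.Canny(s,50,150)>0]=[255,0,0]; im[cv2.Canny(q,50,150)>0]=[255,0,0]; cv2.imwrite('pics/w4.png',im[:,:,::-1])
E
```

```text
[  171   101   166   125 17827]
(array([ 0.45176052, -0.35844032,  0.11414821]), np.float64(0.015695824241780065))
```

View pics/w4.png

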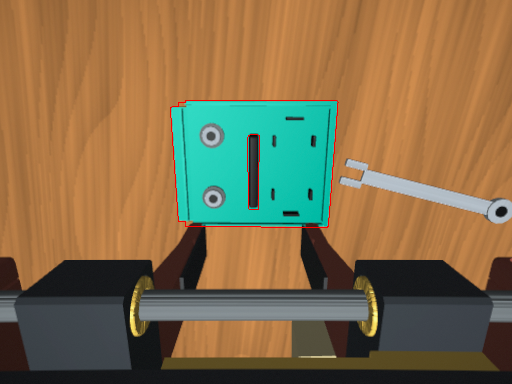

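The fitted outline and bar lie on the tray, its tongue edge on the left (175,165) and cradle slots on the right. Yaw is 6.5 deg, so the tool heading already suits.

>>> play_rows([
  [1, 0, 50, 0, 0, 0],
  [1, 0, 50, 0, 0, 0.2],
  [0.5, 0, 50, 0, 0, 0],
  [0, 0, 40, 0, 0, 0],
  [0, 0, 20, 0, 0, 0],
  [0, 0, 7, 0, 0, 0],
])

```text
t: 16.18
position: [0.4518, -0.3545, 0.0399]
tcp_rot: [-2.093, -2.336, -0.001]
force: [-0.6, 0.3, -0.4]
opening: 0.0571
```

>>> play_rows([
  [0, 0, 0, 0, 0, 0],
  [0, 0, 0, 0, 0, 0],
  [0, 0, 0, 0, 0, 0],
  [0, 0, 0, 0, 0, 0],
  [0, 0, 0, 0, 0, 0],
  [0, 0, 0, 0, 0, 0],
  [0, 0, 0, 0, 0, 0],
], jaw=1, grip_force=50)

```text
t: 17.05
position: [0.453, -0.3575, 0.0425]
tcp_rot: [2.096, 2.34, -0.001]
force: [-3.0, -0.2, 6.0]
opening: 0.0111
```

>>> play_rows([
  [0, 0, -10, 0, 0, 0],
  [0, 0, -30, 0, 0, 0],
  [0, 0, -50, 0, 0, 0],
  [0, 0, -50, 0, 0, 0],
  [0, 0, -20, 0, 0, 0],
])

```text
t: 17.68
position: [0.4543, -0.3583, 0.2056]
tcp_rot: [2.093, 2.337, -0.0]
force: [-0.0, -0.6, -2.9]
opening: 0.0116
```

```bash
python3 - <<'E'
from h import *
st(); print(curh())
r=plan([.527,.0935,.215],None,10,turn=9.8)
E
```

```text
t 17.68 pos [ 0.4543 -0.3583  0.2056] R [[-0.11, 0.994, 0.004], [0.994, 0.11, -0.003], [-0.004, 0.003, -1.0]] F [-0.  -0.6 -2.9] op 0.0116
6.300131193747458
rows [[44.1, 12.2, -1.1, 0.0, 0.0, -1.0], [43.9, 12.9, -1.1, 0.0, 0.0, -1.0], [43.6, 13.7, -1.0, 0.0, 0.0, -1.0], [43.4, 14.5, -1.1, 0.0, 0.0, -1.0], [43.2, 15.2, -1.0, 0.0, 0.0, -1.0], [42.9, 16.0, -1.1, 0.0, 0.0, -1.0], [42.6, 16.7, -1.0, 0.0, 0.0, -1.0], [42.3, 17.5, -1.1, 0.0, 0.0, -1.0], [41.9, 18.2, -1.0, 0.0, 0.0, -1.0], [41.7, 19.0, -1.1, 0.0, 0.0, -1.0]] max 45.8377573622445
```

The tray is held (2.9 N). I carry it over the case level, then measure how it sits in the grip.

>>> play_rows([
  [44, 12, -1, 0, 0, -1],
  [44, 13, -1, 0, 0, -1],
  [43.5, 13.5, -1, 0, 0, -1],
  [43.5, 14.5, -1, 0, 0, -1],
  [43, 15, -1, 0, 0, -1],
  [43, 16, -1, 0, 0, -1],
  [42.5, 16.5, -1, 0, 0, -1],
  [42.5, 17.5, -1, 0, 0, -1],
  [42, 18, -1, 0, 0, -1],
  [41.5, 19, -1, 0, 0, -1],
])

```text
t: 18.92
position: [0.5248, 0.0958, 0.2123]
tcp_rot: [-1.883, -2.514, -0.0]
force: [0.7, 0.8, -2.7]
opening: 0.0118
```

>>> play_rows([
  [0, 0, 0, 0, 0, 0],
  [0, 0, 0, 0, 0, 0],
])

```text
t: 19.18
position: [0.5246, 0.0939, 0.212]
tcp_rot: [-1.883, -2.514, 0.001]
force: [0.1, -0.7, -1.9]
opening: 0.0116
```

```bash
cat > tr.py <<'E'
from h import *
def traymask(P):
    hsv=cv2.cvtColor(P['image'],cv2.COLOR_RGB2HSV); m=((hsv[...,0]>75)&(hsv[...,0]<100)&(hsv[...,1]>90)&(hsv[...,2]>40)).astype(np.uint8)
    m=cv2.morphologyEx(m,cv2.MORPH_OPEN,np.ones((3,3)))
    n,l,s,c=cv2.connectedComponentsWithStats(m); i=1+s[1:,4].argmax(); print(s[i]); return l==i
E
python3 - <<'E'
from tr import *
import pickle
st(); h=curh(); print(h); s=robot.state(); 
P=robot.read_camera('wrist'); pickle.dump(P,open('w5.pkl','wb')); m=traymask(P)
p=s['position']; q=sil(P,M['tray'],(p[0],p[1],np.radians(h)),p[2]-.0405,S=1)*255
im=P['image'].copy(); im[cv2.Canny(q,50,150)>0]=[255,0,0]; cv2.imwrite('pics/w5.png',im[:,:,::-1])
E
```

```text
t 19.18 pos [0.5246 0.0939 0.212 ] R [[-0.281, 0.96, -0.001], [0.96, 0.281, -0.0], [-0.0, -0.001, -1.0]] F [ 0.1 -0.7 -1.9] op 0.0116
16.339107840944727
[   69    91   371   199 53490]
```

View pics/w5.png

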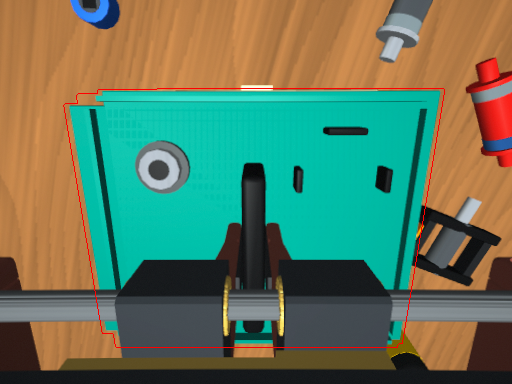

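The held tray's outline is centred on the prediction to about 1 mm (a little smaller than drawn). To check the camera's own bias, I measure the case again in the first wrist picture, taken at another heading.

```bash
python3 - <<'E'
from h import *
import pickle
def TT(p,m): T=np.eye(4);T[:3,:3]=m;T[:3,3]=p;return T
P=pickle.load(open('w5.pkl','rb')); s=robot.state()
X=np.linalg.inv(TT(s['position'],R.from_rotvec(s['tcp_rot']).as_matrix()))@np.array(P['world_from_camera']); print(X.round(4).tolist())
T0=TT([.5996,.0002,.2445],heading(0))@X; print(T0[:3,3])
W=dict(P); W['world_from_camera']=T0; W['image']=cv2.imread('pics/w0.png')[:,:,::-1]
P3=pickle.load(open('w3.pkl','rb'))
# fit case pose by edge gradient along inner+outer rim model edges
def edges(pose,n=60):
    x,y,a=pose; m=R.from_euler('z',a).as_matrix(); L=[]
    for A,B in((.1135,.094),):
        c=np.array([(-A,-B,.062),(A,-B,.062),(A,B,.062),(-A,B,.062)])
        for i in range(4): L.append(c[i]+(c[(i+1)%4]-c[i])*np.linspace(.03,.97,n)[:,None])
    return np.concatenate(L)@m.T+[x,y,0]
def rimfit(P,p0,sides):
    g=cv2.cvtColor(P['image'],cv2.COLOR_RGB2HSV); g=cv2.GaussianBlur(g[...,1].astype(np.float32),(0,0),.7) # saturation: wood high, rim low
    def cost(v,step=.0015):
        p=np.array([v[0]/100,v[1]/100,v[2]/10]); n=60; tot=0
        mats=[]
        for sc in(-1,1):
            x,y,a=p; m=R.from_euler('z',a).as_matrix(); A=.1135+sc*step; B=.094+sc*step
            c=np.array([(-A,-B,.062),(A,-B,.062),(A,B,.062),(-A,B,.062)]); L=np.concatenate([c[i]+(c[(i+1)%4]-c[i])*np.linspace(.03,.97,n)[:,None] for i in sides])
            q=proj(P,L@m.T+[x,y,0]).astype(np.float32)
            ok=(q[:,1]<215)&(q[:,1]>1)&(q[:,0]>1)&(q[:,0]<510)
            mats.append((cv2.remap(g,q[:,0][:,None],q[:,1][:,None],cv2.INTER_LINEAR)[:,0],ok))
        ok=mats[0][1]&mats[1][1]; return -np.clip(mats[1][0]-mats[0][0],-40,80)[ok].mean()
    best=None
    for dx in(-.003,0,.003):
      for dy in(-.003,0,.003):
        v0=np.array([(p0[0]+dx)*100,(p0[1]+dy)*100,p0[2]*10])
        r=minimize(cost,v0,method='Nelder-Mead',options=dict(initial_simplex=v0+np.array([[0,0,0],[.2,0,0],[0,.2,0],[0,0,.1]])))
        if best is None or r.fun<best.fun: best=r
    return best.x/[100,100,5.72957795/ (180/np.pi)*1 if 0 else 10],best.fun
p0=(.528,.0938,np.radians(16.55))
for n,P_,sd in(('w0',W,(0,1,2,3)),('w3',P3,(0,1,2,3)),('w0 s013',W,(0,1,3)),('w3 s123',P3,(1,2))):
    r=rimfit(P_,p0,sd); print(n,r[0].round(4),np.degrees(r[0][2]).round(2),round(r[1],1))
from ov import caseov
caseov(W,.528,.0938,16.55,'w0ov',(20,0,320,230),2)
E
```

```text
[[0.0008, -0.9619, -0.2734, 0.075], [1.0, 0.0009, -0.0002, 0.0008], [0.0004, -0.2734, 0.9619, -0.1392], [0.0, 0.0, 0.0, 1.0]]
[0.60037885 0.07519341 0.38366877]
w0 [0.5287 0.0947 0.2909] 16.67 -59.9
w3 [0.5289 0.0947 0.29  ] 16.62 -63.5
w0 s013 [0.5282 0.0962 0.29  ] 16.61 -57.6
w3 s123 [0.5288 0.0934 0.2869] 16.44 -60.6
```

View pics/w0ov.png

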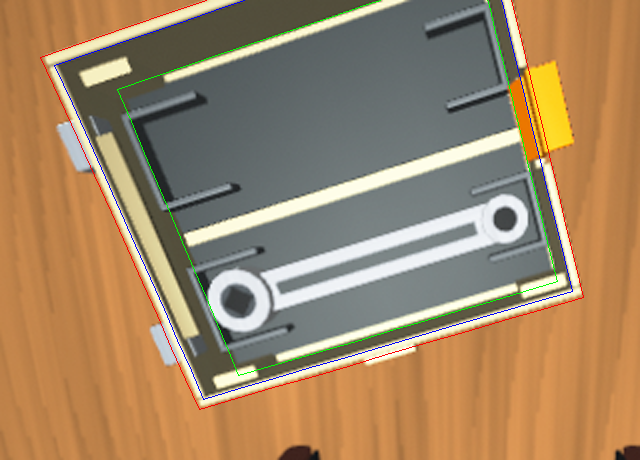

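Both headings agree: case at (0.5288, 0.0947), yaw 16.6 deg, so the camera bias is small. Now the tilted insertion moves.

```bash
cat > tp.py <<'E'
from h import *
def tpose(cx,cz,t,cy=0,g=40.5,off=(.5288,.0947),yaw=16.6):
    m=R.from_euler('z',yaw,degrees=True).as_matrix(); t=np.radians(t)
    ex=m@[np.cos(t),0,np.sin(t)]; ez=m@[-np.sin(t),0,np.cos(t)]
    pos=np.array([*off,0])+m@np.array([cx,cy,cz])/1000+ez*g/1000
    return pos,np.c_[np.cross(ex,-ez),ex,-ez]
def chain(wps,start=None,dec=1):
    """wps: list of ((pos,R),n)"""
    if start is None:
        s=robot.state(); start=(np.array(s['position']),R.from_rotvec(s['tcp_rot']).as_matrix())
    p,m=start
    for (pos,Rm),n in wps:
        rows=[]
        for k in range(n,0,-1):
            row=np.round(np.r_[m.T@(pos-p)*1000/k,np.degrees(R.from_matrix(m.T@Rm).as_rotvec())/k],dec); rows.append([float(v) for v in row])
            p=p+m@row[:3]/1000; m=m@R.from_rotvec(np.radians(row[3:])).as_matrix()
        print(rows)
def where(g=40.5,off=(.5288,.0947),yaw=16.6):
    s=robot.state(); T=R.from_rotvec(s['tcp_rot']).as_matrix(); m=R.from_euler('z',yaw,degrees=True).as_matrix()
    e=m.T@T[:,1]; t=np.degrees(np.arctan2(e[2],e[0])); c=m.T@(np.array(s['position'])+T[:,2]*g/1000-[*off,0])*1000
    print('c',c.round(1),'tilt',round(t,2),'yawerr',round(np.degrees(np.arctan2(e[1],e[0])),2),'F',np.round(m.T@s['force'],1),'t',round(s['t'],2),'op',round(s['opening'],4))
E
python3 - <<'E'
from tp import *
where(); chain([(tpose(11,110,12),5),(tpose(11,80,12),3)])
E
```

```text
c [ -4.5  -0.  171.5] tilt -0.05 yawerr -0.32 F [-0.  -0.3 -2.2] t 19.23 op 0.012
[[0.0, 1.4, 12.5, -2.4, 0.0, -0.1], [0.0, 0.9, 12.5, -2.4, 0.0, -0.1], [0.0, 0.4, 12.6, -2.4, 0.0, -0.0], [0.0, -0.2, 12.5, -2.4, 0.0, -0.1], [0.0, -0.7, 12.6, -2.5, 0.0, -0.0]]
[[0.0, -2.1, 9.8, 0.0, 0.0, -0.0], [0.0, -2.1, 9.7, 0.0, 0.0, -0.0], [0.1, -2.0, 9.8, 0.0, 0.0, -0.0]]
```

>>> play_rows([
  [0, 1.5, 12.5, -2.4, 0, -0.1],
  [0, 1, 12.5, -2.4, 0, -0.1],
  [0, 0.5, 12.5, -2.4, 0, -0.1],
  [0, 0, 12.5, -2.4, 0, 0],
  [0, -0.7, 12.5, -2.4, 0, 0],
  [0, -2, 10, 0, 0, 0],
  [0, -2, 10, 0, 0, 0],
  [0, -2, 9.5, 0, 0, 0],
  [0, 0, 0, 0, 0, 0],
  [0, 0, 0, 0, 0, 0],
])

```text
t: 20.48
position: [0.5328, 0.0964, 0.1199]
tcp_rot: [1.796, 2.41, 0.253]
force: [-1.1, -0.3, -2.2]
opening: 0.0119
```

```bash
python3 - <<'E'
from tp import *
where(); chain([(tpose(11,66,12),4),(tpose(-.5,66,12),4)])
E
```

```text
c [12.7  0.5 80.3] tilt 12.0 yawerr 0.02 F [-1.1  0.  -2.2] t 20.48 op 0.0119
[[-0.1, -1.2, 3.4, 0.0, 0.0, 0.0], [-0.1, -1.2, 3.4, 0.0, 0.0, 0.0], [-0.2, -1.1, 3.4, 0.0, 0.0, 0.0], [-0.1, -1.2, 3.4, 0.0, 0.0, 0.0]]
[[-0.0, -2.8, -0.6, 0.0, 0.0, 0.0], [-0.0, -2.8, -0.6, 0.0, 0.0, 0.0], [-0.0, -2.8, -0.6, 0.0, 0.0, 0.0], [-0.0, -2.8, -0.6, 0.0, 0.0, 0.0]]
```

>>> play_rows([
  [0, -1, 3.5, 0, 0, 0],
  [0, -1, 3.5, 0, 0, 0],
  [0, -1, 3.5, 0, 0, 0],
  [0, -1, 3.5, 0, 0, 0],
  [0, 0, 0, 0, 0, 0],
])

```text
t: 21.1
position: [0.5312, 0.0961, 0.1049]
tcp_rot: [1.797, 2.411, 0.252]
force: [-0.1, 0.6, -2.5]
opening: 0.0116
```

```bash
python3 - <<'E'
from tp import *
where(); chain([(tpose(-.5,66,12),5)])
P=robot.read_camera('side'); save(P,'s4',4,(180,150,160,120))
E
```

```text
c [11.   0.6 65.2] tilt 11.95 yawerr -0.0 F [ 0.1  0.6 -2.5] t 21.1 op 0.0116
[[-0.1, -2.2, -0.6, -0.0, 0.0, -0.0], [-0.1, -2.2, -0.6, -0.0, 0.0, -0.0], [-0.1, -2.3, -0.6, -0.0, 0.0, -0.0], [-0.2, -2.2, -0.7, -0.0, 0.0, -0.0], [-0.1, -2.3, -0.6, -0.1, 0.0, -0.0]]
```

View pics/s4.png

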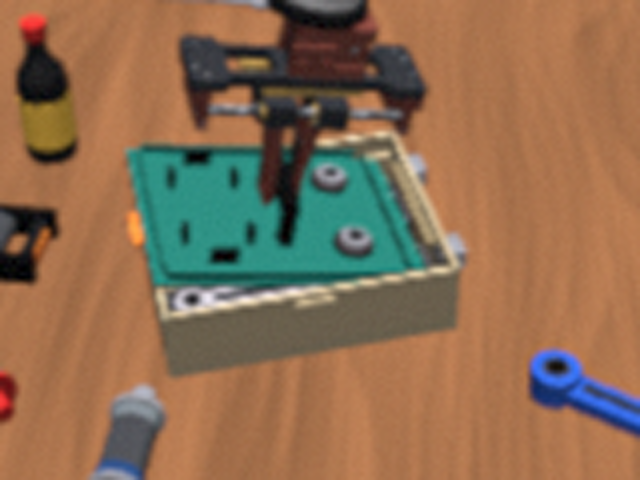

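The side view shows the tray tilted inside the walls, tongue (420,270) just short of the lip, with no contact force. Next I slide it under the lip.

>>> play_rows([
  [-0.3, -2.3, -0.5, 0, 0, 0],
  [-0.3, -2.3, -0.5, 0, 0, 0],
  [0, -2.3, -0.5, 0, 0, 0],
  [0, -2.3, -0.5, 0, 0, 0],
  [0, -2, -0.5, 0, 0, 0],
  [0, 0, 0, 0, 0, 0],
])

```text
t: 21.9
position: [0.5205, 0.0922, 0.1054]
tcp_rot: [1.796, 2.41, 0.253]
force: [0.2, -0.5, -2.2]
opening: 0.0118
```

```bash
python3 - <<'E'
from tp import *
where()
E
```

```text
c [-0.3 -0.1 65.8] tilt 11.98 yawerr 0.0 F [ 0.1 -0.5 -2.2] t 21.9 op 0.0118
```

```bash
python3 - <<'E'
from tp import *
chain([(tpose(.3,59.2,8),3),(tpose(.4,54.1,5),3),(tpose(.5,51.9,4),2)])
E
```

```text
[[0.0, 0.7, 2.2, 1.3, 0.0, 0.0], [0.0, 0.7, 2.2, 1.3, 0.0, 0.0], [0.1, 0.8, 2.2, 1.4, 0.0, 0.0]]
[[-0.0, 0.5, 1.7, 1.0, 0.0, 0.0], [-0.0, 0.5, 1.7, 1.0, 0.0, 0.0], [-0.0, 0.6, 1.7, 1.0, 0.0, 0.0]]
[[-0.0, 0.3, 1.1, 0.5, 0.0, 0.0], [-0.0, 0.3, 1.1, 0.5, 0.0, 0.0]]
```

>>> play_rows([
  [0, 0.7, 2.2, 1.3, 0, 0],
  [0, 0.7, 2.2, 1.3, 0, 0],
  [0, 0.8, 2.2, 1.4, 0, 0],
  [0, 0.5, 1.7, 1, 0, 0],
  [0, 0.5, 1.7, 1, 0, 0],
  [0, 0.5, 1.7, 1, 0, 0],
  [0, 0, 0, 0, 0, 0],
])

```text
t: 22.78
position: [0.5254, 0.0937, 0.0943]
tcp_rot: [1.846, 2.477, 0.106]
force: [-3.9, -1.2, 0.1]
opening: 0.0119
```

```bash
python3 - <<'E'
from tp import *
where()
E
```

```text
c [-0.   0.  53.9] tilt 4.9 yawerr 0.01 F [-4.1 -0.   0.1] t 22.77 op 0.0119
```

The far edge now rests on the catch ramp (4 N sideways). I lower a little more and let go.

>>> play_rows([
  [0, -0.3, 1.5, 0, 0, 0],
  [0, 0, 0, 0, 0, 0],
])

```text
t: 23.02
position: [0.5256, 0.0937, 0.0934]
tcp_rot: [1.845, 2.475, 0.108]
force: [-2.7, -0.3, 5.6]
opening: 0.0117
```

>>> play_rows([
  [0, 0, 0, 0, 0, 0],
  [0, 0, 0, 0, 0, 0],
  [0, 0, 0, 0, 0, 0],
  [0, 0, -15, 0, 0, 0],
  [0, 0, -30, -2.4, 0, 0],
  [0, 0, -20, -2.4, 0, 0],
], jaw=0.3)

```text
t: 23.78
position: [0.5204, 0.092, 0.1596]
tcp_rot: [1.81, 2.429, 0.211]
force: [0.7, -0.0, 0.2]
opening: 0.0307
```

```bash
python3 - <<'E'
from tp import *
st(); where()
E
```

```text
t 23.77 pos [0.5204 0.092  0.1596] R [[-0.286, 0.944, 0.166], [0.958, 0.282, 0.049], [-0.001, 0.173, -0.985]] F [ 0.7 -0.   0.2] op 0.0307
c [ -1.8  -0.3 119.8] tilt 9.98 yawerr 0.02 F [ 0.7 -0.2  0.2] t 23.77 op 0.0307
```

```bash
python3 - <<'E'
from tp import *
chain([(tpose(80,145,0,g=0),3),(tpose(80,105,0,g=0),2)])
E
```

```text
[[0.1, 28.3, 9.9, 3.3, 0.0, 0.0], [0.1, 28.9, 8.3, 3.3, 0.0, 0.0], [0.0, 29.3, 6.7, 3.4, 0.0, 0.0]]
[[0.0, -0.0, 20.0, -0.0, 0.0, 0.0], [0.0, -0.0, 20.0, -0.0, 0.0, 0.0]]
```

>>> play_rows([
  [0, 28.5, 10, 3.3, 0, 0],
  [0, 29, 8, 3.3, 0, 0],
  [0, 29, 6.5, 3.4, 0, 0],
  [0, 0, 20, 0, 0, 0],
  [0, 0, 17, 0, 0, 0],
  [0, 0, 0, 0, 0, 0],
], jaw=1)

```text
t: 24.52
position: [0.6027, 0.117, 0.1049]
tcp_rot: [-1.875, -2.515, 0.008]
force: [0.5, -0.8, -0.4]
opening: 0.0002
```

>>> play_rows([
  [0, 0, 8, 0, 0, 0],
  [0, 0, 5, 0, 0, 0],
  [0, 0, 4, 0, 0, 0],
  [0, 0, 0, 0, 0, 0],
])

```text
t: 25.02
position: [0.6043, 0.1171, 0.0889]
tcp_rot: [-1.876, -2.517, 0.005]
force: [0.1, -0.4, 0.5]
opening: 0.0004
```

>>> play_rows([
  [0, 0, 2, 0, 0, 0],
  [0, 0, 2, 0, 0, 0],
  [0, 0, 2, 0, 0, 0],
  [0, 0, 0, 0, 0, 0],
])

```text
t: 25.52
position: [0.6044, 0.1172, 0.0829]
tcp_rot: [-1.876, -2.517, 0.005]
force: [-0.3, -0.7, -0.3]
opening: 0.0005
```

>>> play_rows([
  [0, 0, 2, 0, 0, 0],
  [0, 0, 2, 0, 0, 0],
  [0, 0, 0, 0, 0, 0],
])

```text
t: 25.9
position: [0.6048, 0.1172, 0.0795]
tcp_rot: [-1.877, -2.518, 0.004]
force: [-0.3, -0.5, 4.8]
opening: 0.0004
```

>>> play_rows([
  [0, 0, 2, 0, 0, 0],
  [0, 0, 2, 0, 0, 0],
  [0, 0, 0, 0, 0, 0],
])

```text
t: 26.28
position: [0.605, 0.1172, 0.0752]
tcp_rot: [-1.877, -2.518, 0.004]
force: [0.7, 0.0, 3.1]
opening: 0.0001
```

>>> play_rows([
  [0, 0, 1.5, 0, 0, 0],
  [0, 0, 1.5, 0, 0, 0],
  [0, 0, 0, 0, 0, 0],
])

```text
t: 26.65
position: [0.6039, 0.1171, 0.0715]
tcp_rot: [-1.876, -2.517, 0.006]
force: [-0.1, 0.5, 0.8]
opening: 0.0003
```

>>> play_rows([
  [0, 0, 1, 0, 0, 0],
  [0, 0, 1, 0, 0, 0],
  [0, 0, 0, 0, 0, 0],
])

```text
t: 27.02
position: [0.6039, 0.1171, 0.0713]
tcp_rot: [-1.876, -2.517, 0.006]
force: [-4.2, -0.3, 13.0]
opening: 0.0001
```

The force fell to about 0.8 N and then rose to 13 N against the stop, so it has probably snapped home. Back off and check.

>>> play_rows([
  [0, 0, -20, 0, 0, 0],
  [0, 0, -40, 0, 0, 0],
  [0, -20, -50, 0, 0, 0],
  [-20, -30, -50, 0, 0, 0],
  [-40, -30, 0, 0, 0, 0],
  [-20, 0, 0, 0, 0, 0],
  [0, 0, 0, 0, 0, 0],
], jaw=-0.5)

```text
t: 27.9
position: [0.5517, 0.0169, 0.23]
tcp_rot: [-1.879, -2.515, 0.005]
force: [-0.4, -0.4, 0.2]
opening: 0.0652
```

```bash
python3 - <<'E'
from tp import *; from tr import traymask
import pickle
st()
P=robot.read_camera('wrist'); S=robot.read_camera('side'); C=robot.read_camera('scene'); pickle.dump((P,S,C),open('w6.pkl','wb'))
m=traymask(P); k=np.zeros(m.shape,np.uint8); cv2.fillConvexPoly(k,cv2.convexHull(np.argwhere(m)[:,::-1].astype(np.int32)),1)
print(k.nonzero()[0].max())
r=fit([(P,k>0)],M['tray'],(.5288,.0947,np.radians(16.6)),z=.044); print(r)
mm=R.from_euler('z',16.6,degrees=True).as_matrix(); print((mm.T@np.r_[r[0][:2]-[.5288,.0947],0]).round(4),np.degrees(r[0][2]))
def crop(p,b,size):
    l,t,w,h=b; return cv2.resize(p['image'][t:t+h,l:l+w,::-1],size,interpolation=cv2.INTER_CUBIC)
# overlay
q=sil(P,M['tray'],r[0],.044,S=1)*255; Pi=P['image'].copy(); Pi[cv2.Canny(q,50,150)>0]=[255,0,0]; P2=dict(P,image=Pi)
a=crop(P2,(60,0,400,280),(400,280)); b=crop(S,(195,165,110,77),(400,280)); c=crop(C,(225,155,95,95),(400,300)); 
x=onz(P,[(0,0)],.06); 
d=crop(P,(300,40,120,90),(400,300))
cv2.imwrite('pics/m6.png',np.vstack([np.hstack([a,b]),np.hstack([d,c])]))
E
```

```text
t 27.9 pos [0.5517 0.0169 0.23  ] R [[-0.283, 0.959, -0.003], [0.959, 0.283, -0.001], [-0.0, -0.004, -1.0]] F [-0.4 -0.4  0.2] op 0.0652
[  142    11   220   174 31216]
184
(array([0.52717052, 0.09363181, 0.28822992]), np.float64(0.007833334493827282))
[-0.0019 -0.0006  0.    ] 16.51435801538937
```

View pics/m6.png

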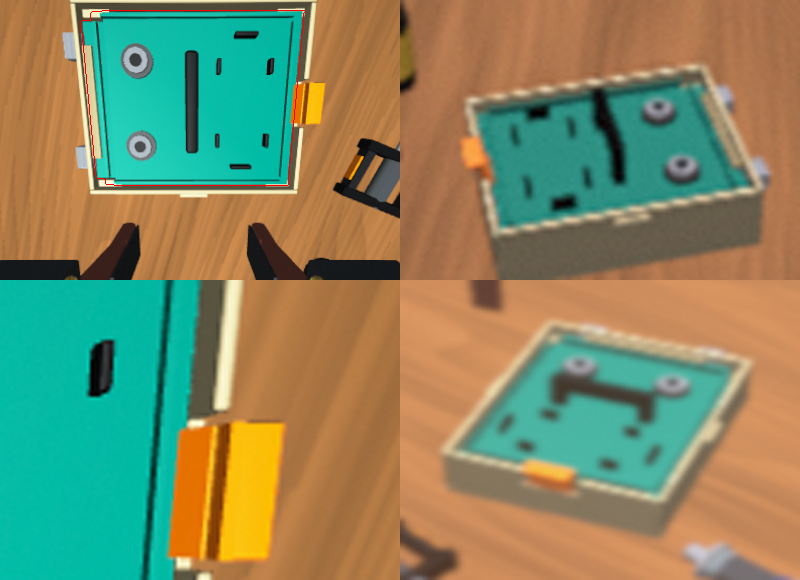

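The tray is flush with the lip over its tongue. The orange nose sits over the plate's edge (lower-left panel, (190,490)), and the tray is level in its recess. On to the bottom bracket.

```bash
python3 - <<'E'
from tp import *
chain([((np.array([.624,.305,.20]),heading(-3.7)),8)])
E
```

```text
[[31.7, 19.0, 3.6, -0.0, 0.0, 2.5], [32.5, 17.6, 3.6, -0.0, 0.0, 2.5], [33.2, 16.1, 3.7, -0.0, 0.0, 2.6], [33.9, 14.6, 3.6, -0.1, 0.0, 2.5], [34.5, 13.1, 3.7, -0.0, 0.0, 2.6], [35.1, 11.5, 3.7, -0.1, 0.0, 2.5], [35.6, 10.0, 3.7, -0.0, 0.0, 2.6], [35.9, 8.3, 3.6, -0.1, 0.0, 2.5]]
```

>>> play_rows([
  [32, 19, 3.5, 0, 0, 2.5],
  [32.5, 17.5, 3.5, 0, 0, 2.5],
  [33, 16, 3.5, 0, 0, 2.5],
  [34, 14.5, 3.5, 0, 0, 2.5],
  [34.5, 13, 3.5, 0, 0, 2.5],
  [35, 11.5, 4, 0, 0, 2.5],
  [35.5, 10, 4, 0, 0, 2.5],
  [36, 8, 4, 0, 0, 2.5],
  [0, 0, 0, 0, 0, 0],
])

```text
t: 29.18
position: [0.622, 0.308, 0.1987]
tcp_rot: [-2.28, -2.157, 0.006]
force: [-0.2, -0.6, 0.3]
opening: 0.0657
```

```bash
python3 - <<'E'
from tp import *
st(); print(curh())
P=robot.read_camera('wrist')
for d in robot.cut_out('bb_mid',P):
    w=onz(P,[mrect(d['pixels']).mean(0)],.021)[0]; print(round(d['p'],2),d['box'],w.round(3),'colour',P['image'][d['pixels']].mean(0).round())
d=pick(P,'bb_mid',np.array((.624,.313)),tol=.05)
r=fit([(P,d['pixels'])],M['bb'],(.624,.313,-.0646)); print(r,np.degrees(r[0][2]))
x,y,a=r[0]
chain([((np.array([x,y,.025]),heading(np.degrees(a))),6)])
E
```

```text
t 29.18 pos [0.622  0.308  0.1987] R [[0.055, 0.998, -0.005], [0.998, -0.055, -0.001], [-0.001, -0.005, -1.0]] F [-0.2 -0.6  0.3] op 0.0657
-3.17392581675472
0.82 [122.6, 1.4, 47.2, 41.5] [0.53  0.473 0.021] colour [ 55. 150.  82.]
0.8 [234.2, 120.6, 40.8, 106.1] [0.626 0.315 0.021] colour [123. 135. 146.]
0.75 [334.6, 194.2, 75.4, 66.8] [0.754 0.241 0.021] colour [192.  53.  54.]
(array([ 0.62522098,  0.31223085, -0.05743375]), np.float64(0.0950966750430936)) -3.290711235128536
[[1.4, 0.6, 29.1, -0.0, 0.0, -0.0], [1.4, 0.6, 29.1, -0.1, 0.0, -0.0], [1.4, 0.5, 29.1, -0.0, 0.0, -0.0], [1.4, 0.6, 29.1, -0.1, 0.0, -0.0], [1.4, 0.5, 29.1, -0.0, 0.1, -0.0], [1.4, 0.5, 29.1, -0.1, 0.0, -0.0]]
```

>>> play_rows([
  [1.5, 1, 45, 0, 0, 0],
  [1.5, 1, 45, 0, 0, 0],
  [1.5, 0.5, 40, 0, 0, 0],
  [0.5, 0.5, 25, 0, 0, 0],
  [0, 0, 14, 0, 0, 0],
  [0, 0, 4.5, 0, 0, 0],
])

```text
t: 30.08
position: [0.6252, 0.3081, 0.0264]
tcp_rot: [-2.286, -2.153, 0.006]
force: [-0.4, 0.2, 0.1]
opening: 0.0661
```

>>> play_rows([
  [0, 0, 0, 0, 0, 0],
  [0, 0, 0, 0, 0, 0],
  [0, 0, 0, 0, 0, 0],
  [0, 0, 0, 0, 0, 0],
  [0, 0, 0, 0, 0, 0],
  [0, 0, 0, 0, 0, 0],
], jaw=1, grip_force=35)

```text
t: 30.82
position: [0.6257, 0.309, 0.0273]
tcp_rot: [-2.286, -2.154, 0.004]
force: [-0.9, -0.6, 6.5]
opening: 0.0332
```

>>> play_rows([
  [0, 0, -10, 0, 0, 0],
  [0, 0, -30, 0, 0, 0],
  [0, 0, -40, 0, 0, 0],
  [0, 0, -40, 0, 0, 0],
  [0, 0, -40, 0, 0, 0],
  [0, 0, 0, 0, 0, 0],
])

```text
t: 31.58
position: [0.6281, 0.3098, 0.1905]
tcp_rot: [2.285, 2.154, 0.005]
force: [-0.8, -0.6, -1.9]
opening: 0.0334
```

```bash
python3 - <<'E'
from tp import *
st(); print(curh()); s=robot.state(); p=s['position']
P=robot.read_camera('wrist')
for d in robot.cut_out('bb_mid',P):
    w=onz(P,[mrect(d['pixels']).mean(0)],p[2])[0]; print(round(d['p'],2),d['box'],w.round(3))
    if np.hypot(*(w-p)[:2])<.06:
        r=fit([(P,d['pixels'])],M['bb'],(p[0],p[1],np.radians(curh())),z=p[2]-.025); T=R.from_rotvec(s['tcp_rot']).as_matrix(); print(r,'in tool',(T.T@np.r_[r[0][:2]-p[:2],0]).round(4))
save(P,'w7',1)
chain([((np.array([.577,.1087,.19]),heading(16.55)),7)])
E
```

```text
t 31.57 pos [0.6281 0.3098 0.1905] R [[0.059, 0.998, 0.003], [0.998, -0.059, 0.001], [0.001, 0.003, -1.0]] F [-0.8 -0.6 -1.9] op 0.0334
-3.3982688166826795
0.94 [331.3, 197.5, 75.6, 62.4] [0.687 0.321 0.191]
0.93 [109.4, 1.1, 50.5, 43.3] [0.586 0.424 0.191]
0.74 [212.2, 135.4, 83.7, 211.1] [0.63  0.334 0.191]
(array([ 0.62934959,  0.31698393, -0.05508524]), np.float64(0.24139578636166814)) in tool [0.0072 0.0008 0.    ]
[[-28.9, -5.2, -0.5, -0.0, 0.0, -2.9], [-28.6, -6.7, -0.5, -0.0, 0.0, -2.8], [-28.3, -8.0, -0.5, -0.1, 0.0, -2.9], [-27.9, -9.5, -0.5, -0.0, 0.0, -2.8], [-27.3, -10.8, -0.5, -0.1, 0.0, -2.9], [-26.8, -12.2, -0.6, -0.0, 0.0, -2.8], [-26.1, -13.5, -0.5, -0.1, 0.1, -2.9]]
```

```bash
python3 - <<'E'
from tp import *
s=robot.state(); p=np.array(s['position']); T=R.from_rotvec(s['tcp_rot']).as_matrix()
P=robot.read_camera('wrist')
d=pick(P,'bb_mid',p[:2],z=p[2],tol=.06); rows=np.argwhere(d['pixels'])[:,0]; print('top',rows.min())
g=P['image'][120:160,254].astype(int); print([tuple(v) for v in g[::2]])
for o in(0,.003,.006,.009):
    c=p+T@[o,0,.004]; q=sil(P,M['bb'],(c[0],c[1],np.radians(curh())),c[2]-.021,S=1); print(o,np.argwhere(q)[:,0].min())
E
```

```text
top 137
[(np.int64(224), np.int64(156), np.int64(88)), (np.int64(223), np.int64(155), np.int64(88)), (np.int64(223), np.int64(154), np.int64(87)), (np.int64(222), np.int64(153), np.int64(87)), (np.int64(222), np.int64(152), np.int64(87)), (np.int64(221), np.int64(153), np.int64(85)), (np.int64(222), np.int64(153), np.int64(87)), (np.int64(221), np.int64(153), np.int64(87)), (np.int64(221), np.int64(153), np.int64(87)), (np.int64(110), np.int64(104), np.int64(98)), (np.int64(142), np.int64(150), np.int64(156)), (np.int64(213), np.int64(223), np.int64(229)), (np.int64(214), np.int64(223), np.int64(229)), (np.int64(213), np.int64(223), np.int64(230)), (np.int64(214), np.int64(223), np.int64(229)), (np.int64(214), np.int64(223), np.int64(230)), (np.int64(214), np.int64(223), np.int64(229)), (np.int64(213), np.int64(223), np.int64(229)), (np.int64(213), np.int64(223), np.int64(230)), (np.int64(213), np.int64(223), np.int64(229))]
0 143
0.003 137
0.006 131
0.009 125
```

The held bracket sits 3 mm along the tool's +x from the TCP, so I shift the placing target for that.

```bash
python3 - <<'E'
from tp import *
chain([((np.array([.5779,.1058,.19]),heading(16.55)),7)])
E
```

```text
[[-29.3, -4.9, -0.7, -0.1, 0.0, -2.8], [-29.0, -6.3, -0.7, -0.1, 0.0, -2.9], [-28.7, -7.8, -0.7, -0.0, 0.0, -2.8], [-28.2, -9.2, -0.7, -0.1, 0.0, -2.9], [-27.7, -10.6, -0.7, -0.0, 0.0, -2.8], [-27.2, -12.0, -0.7, -0.1, 0.1, -2.9], [-26.6, -13.3, -0.8, -0.0, 0.0, -2.8]]
```

>>> play_rows([
  [-29.5, -5, -0.5, 0, 0, -2.8],
  [-29, -6.5, -0.5, 0, 0, -2.9],
  [-28.5, -8, -0.5, 0, 0, -2.8],
  [-28, -9, -0.5, 0, 0, -2.9],
  [-27.5, -10.5, -0.5, 0, 0, -2.8],
  [-27, -12, -0.5, 0, 0, -2.9],
  [-26.5, -13.5, -0.5, 0, 0, -2.8],
  [0, 0, 40, 0, 0, 0],
  [0, 0, 35, 0, 0, 0],
  [0, 0, 0, 0, 0, 0],
])

```text
t: 33.02
position: [0.5749, 0.1065, 0.1117]
tcp_rot: [-1.875, -2.51, 0.014]
force: [-0.1, 0.3, -1.9]
opening: 0.0333
```

```bash
python3 - <<'E'
from tp import *
st(); print(curh()); chain([((np.array([.5779,.1058,.095]),heading(16.55)),2)])
E
```

```text
t 33.02 pos [0.5749 0.1065 0.1117] R [[-0.284, 0.959, -0.013], [0.959, 0.284, -0.002], [0.002, -0.013, -1.0]] F [-0.1  0.3 -1.9] op 0.0333
16.485482850228916
[[-0.8, 1.4, 8.3, -0.4, -0.0, -0.0], [-0.8, 1.4, 8.4, -0.3, -0.1, -0.1]]
```

>>> play_rows([
  [0, 1.5, 8, 0, 0, 0],
  [0, 0, 4, 0, 0, 0],
  [0, 0, 0, 0, 0, 0],
  [0, 0, 0, 0, 0, 0],
])

```text
t: 33.52
position: [0.5805, 0.1075, 0.1043]
tcp_rot: [-1.879, -2.517, 0.004]
force: [0.5, 0.2, -2.8]
opening: 0.0334
```

```bash
python3 - <<'E'
from tp import *
st(); print(curh()); chain([((np.array([.5779,.1058,.075]),heading(16.55)),1)])
E
```

```text
t 33.52 pos [0.5805 0.1075 0.1043] R [[-0.284, 0.959, -0.002], [0.959, 0.284, -0.001], [-0.001, -0.003, -1.0]] F [ 0.5  0.2 -2.8] op 0.0334
16.511592062964272
[[-0.9, -2.9, 29.3, -0.1, 0.0, -0.0]]
```

>>> play_rows([
  [-1, -2.8, 4, 0, 0, 0],
  [0, 0, 0, 0, 0, 0],
  [0, 0, 0, 0, 0, 0],
  [0, 0, 0, 0, 0, 0],
])

```text
t: 34.02
position: [0.5778, 0.1056, 0.0997]
tcp_rot: [-1.879, -2.516, 0.005]
force: [-0.4, -0.1, -2.6]
opening: 0.0331
```

```bash
python3 - <<'E'
from tp import *
st(); chain([((np.array([.5779,.1058,.075]),heading(16.55)),1)])
# bb vs cradle in one wrist picture: shell flange columns vs tray model
P=robot.read_camera('wrist'); s=robot.state(); p=np.array(s['position']); T=R.from_rotvec(s['tcp_rot']).as_matrix()
d=pick(P,'bb_mid',p[:2],z=p[2],tol=.06); r=np.argwhere(d['pixels']); print('top',r[:,0].min(),'cols',r[:,1].min(),r[:,1].max())
for o in(.003,):
    c=p+T@[o,0,.004]; q=np.argwhere(sil(P,M['bb'],(c[0],c[1],np.radians(curh())),c[2]-.021,S=1)); print('model top',q[:,0].min(),'cols',q[:,1].min(),q[:,1].max())
E
```

```text
t 34.02 pos [0.5778 0.1056 0.0997] R [[-0.284, 0.959, -0.003], [0.959, 0.284, -0.001], [-0.0, -0.003, -1.0]] F [-0.4 -0.1 -2.6] op 0.0331
[[0.2, 0.3, 24.7, -0.2, 0.0, -0.1]]
top 137 cols 212 293
model top 137 cols 211 294
```

Position is on target and the bracket agrees with the model. I lower it gently.

>>> play_rows([
  [0, 0, 6, 0, 0, 0],
  [0, 0, 5, 0, 0, 0],
  [0, 0, 4, 0, 0, 0],
  [0, 0, 3, 0, 0, 0],
  [0, 0, 0, 0, 0, 0],
  [0, 0, 0, 0, 0, 0],
])

```text
t: 34.88
position: [0.5777, 0.1056, 0.0817]
tcp_rot: [-1.879, -2.516, 0.005]
force: [0.3, -0.5, -3.2]
opening: 0.0336
```

>>> play_rows([
  [0, 0, 2, 0, 0, 0],
  [0, 0, 1, 0, 0, 0],
  [0, 0, 0, 0, 0, 0],
  [0, 0, 0, 0, 0, 0],
])

```text
t: 35.38
position: [0.5776, 0.1056, 0.0786]
tcp_rot: [-1.878, -2.516, 0.005]
force: [-0.4, 0.1, -2.1]
opening: 0.0334
```

>>> play_rows([
  [0, 0, 1, 0, 0, 0],
  [0, 0, 1, 0, 0, 0],
  [0, 0, 0, 0, 0, 0],
  [0, 0, 0, 0, 0, 0],
])

```text
t: 35.88
position: [0.5776, 0.1056, 0.0766]
tcp_rot: [-1.879, -2.516, 0.005]
force: [0.1, 0.2, -2.3]
opening: 0.0331
```

>>> play_rows([
  [0, 0, 1, 0, 0, 0],
  [0, 0, 0.5, 0, 0, 0],
  [0, 0, 0, 0, 0, 0],
])

```text
t: 36.25
position: [0.5777, 0.1056, 0.0762]
tcp_rot: [-1.879, -2.516, 0.004]
force: [-3.1, 0.4, 6.9]
opening: 0.0333
```

Seated with light contact (+9 N). I release and back away clear.

>>> play_rows([
  [0, 0, 0, 0, 0, 0],
  [0, 0, 0, 0, 0, 0],
  [0, 0, 0, 0, 0, 0],
  [0, 0, -5, 0, 0, 0],
  [0, 0, -20, 0, 0, 0],
  [0, 0, -40, 0, 0, 0],
  [0, 0, -50, 0, 0, 0],
  [-20, 0, -40, 0, 0, 0],
  [-40, 0, 0, 0, 0, 0],
  [0, 0, 0, 0, 0, 0],
], jaw=0)

```text
t: 37.5
position: [0.5962, 0.0462, 0.2312]
tcp_rot: [1.883, 2.515, -0.004]
force: [0.3, 0.6, -0.4]
opening: 0.0443
```

```bash
python3 - <<'E'
from tp import *; from tr import traymask
st()
P=robot.read_camera('wrist')
m=traymask(P)
hull=cv2.convexHull(np.argwhere(m)[:,::-1].astype(np.int32)); k=np.zeros(m.shape,np.uint8); cv2.fillConvexPoly(k,hull,1)
r=fit([(P,k>0)],M['tray'],(.5272,.0936,np.radians(16.5)),z=.044); print('tray',r)
mm=R.from_euler('z',16.55,degrees=True).as_matrix()
for d in robot.cut_out('bb_mid',P):
    w=onz(P,[mrect(d['pixels']).mean(0)],.07)[0]
    if np.hypot(w[0]-.577,w[1]-.109)<.05:
        b=fit([(P,d['pixels'])],M['bb'],(.577,.109,np.radians(16.5)),z=.049); print('bb',d['p'],b,np.degrees(b[0][2]))
        print('bb in tray (tray pose est)',(mm.T@np.r_[b[0][:2]-r[0][:2],0]).round(4))
for th in('catch',):
    for d in robot.cut_out(th,P): print(th,d['p'],d['box'],(mm.T@(onz(P,[mrect(d['pixels']).mean(0)],.06)[0]-[.5288,.0947,0])).round(3))
save(P,'w8',1.5,(100,0,330,250))
E
```

```text
t 37.5 pos [0.5962 0.0462 0.2312] R [[-0.282, 0.96, -0.001], [0.96, 0.282, -0.002], [-0.002, -0.002, -1.0]] F [ 0.3  0.6 -0.4] op 0.0443
[   92    29   216   169 26004]
tray (array([0.52734105, 0.09369382, 0.29010035]), np.float64(0.007546088102815207))
catch 0.86 [301.3, 99.0, 28.4, 39.8] [0.114 0.001 0.06 ]
```

```bash
python3 - <<'E'
from tp import *; from tr import traymask
mm=R.from_euler('z',16.55,degrees=True).as_matrix(); tr0=np.array([.52734,.09369])
for n in('scene','side','wrist'):
    P=robot.read_camera(n)
    for d in robot.cut_out('bb_mid',P):
        w=onz(P,[mrect(d['pixels']).mean(0)],.07)[0]
        if np.hypot(w[0]-.577,w[1]-.109)<.06:
            b=fit([(P,d['pixels'])],M['bb'],(.577,.109,np.radians(16.5)),z=.049); print(n,round(d['p'],2),b[0].round(4),round(b[1],3),'in tray',(mm.T@np.r_[b[0][:2]-tr0,0]).round(4),np.degrees(b[0][2])-16.55)
# wrist colour: non-teal inside the cradle area
m=traymask(P); q=sil(P,[box(.015,.092,-.07,.07,.005,.047)],(*tr0,np.radians(16.6)),.044,S=1)>0
hsv=cv2.cvtColor(P['image'],cv2.COLOR_RGB2HSV); teal=(hsv[...,0]>75)&(hsv[...,0]<100)&(hsv[...,1]>90)
k=(q&~teal).astype(np.uint8); k=cv2.morphologyEx(k,cv2.MORPH_OPEN,np.ones((5,5))); nn,l,s,c=cv2.connectedComponentsWithStats(k); i=1+s[1:,4].argmax(); print(s[1:])
b=fit([(P,l==i)],M['bb'],(.577,.109,np.radians(16.5)),z=.049); print('colour',b[0].round(4),round(b[1],3),'in tray',(mm.T@np.r_[b[0][:2]-tr0,0]).round(4),np.degrees(b[0][2])-16.55)
E
```

```text
scene 0.74 [0.5758 0.1081 0.2927] 0.158 in tray [0.0506 0.     0.    ] 0.2188051533011972
side 0.65 [0.578  0.1061 0.268 ] 0.139 in tray [ 0.0521 -0.0025  0.    ] -1.197381598792326
wrist 0.85 [0.578  0.1082 0.2948] 0.115 in tray [ 0.0527 -0.0006  0.    ] 0.3413712318085942
[   94    33   216   168 26017]
[[ 233   54   42  132 3718]]
colour [0.5763 0.112  0.2903] 0.129 in tray [0.0521 0.0036 0.    ] 0.08086385154362219
```

All cameras put the bracket at (52, 0) mm ± 3 in the tray, aligned to about 1 deg. Handing in.

```bash
python3 -c "
from h import *
print(robot.close_job()); st()"
```

```text
the job is handed in; nothing more can be done
None
the job is handed in; nothing more can be done
```

The case is packed and handed in at about 38 s of the 72 s allowed. The job reports no verdict, so the results below come from my own checks.

- **Crank arm:** it lies flat in the free left pocket, boss towards the lip. The wrist camera put it at (1.7, 42.8) mm in the case frame, within tolerance. My first grasp missed because I lifted before the fingers had closed. The arm had not moved and the second grasp held.
- **Tray:** I tilted it 12 deg, slid the tongue under the lip, swung it down and pressed the far edge with the closed fingers. The contact force fell from about 5 N to about 1 N as it snapped, then reached 13 N at the stop. Pictures showed the catch nose over the tray's edge. The tray measured about 1.5 to 2 mm towards the lip and about 0.6 mm sideways, yaw within 0.1 deg.
- **Bottom bracket:** it was lowered into the cradle until it touched. Three cameras put it at x = 51 to 53 mm and y = -2.5 to 0 mm in the tray, within about 1 deg. A colour-based fit gave y = +3.6 mm, and all of these are within tolerance.

One check failed: the network missed the bracket in the first wrist picture after release, then found it in the next. I could not look at the last picture because the viewer limit was reached, so the bracket's final position rests on the numeric fits alone.

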